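# Change over the axle jig

### The arm

A 6-joint arm with a two-finger parallel gripper is mounted at the origin on the work surface. World frame = base frame: x ahead of the robot, y to its left, z up, the work surface at z = 0. Lengths are in m, angles in rad, forces in N, time in s.
With the tool pointing down it reaches from about 0.35 to 0.775 m from the base axis. Payload 5.5 kg.
Tool frame: the origin (TCP) lies at the centre of the arm's flange, where the gripper is bolted on; the fingertips stand 173 mm ahead of it and the grasp point (between the pads) lies 155 mm ahead of it; z points along the fingers, y is the direction in which the jaws open and shut (so a half turn about z gives the same grasp; the last joint's range is limited). The gripper opens to 85 mm and grips with 20 to 120 N. Pads are 22 mm wide; open, the fingers measure 114 mm over their backs; the gripper's body (76 mm by 85 mm) begins 54 mm behind the grasp point. The pads swing forward as they close: fully open they stand 13 mm farther back than shut.
Start: joints at [-1.436, 0.313, 0.046, 1.304, 0, 1.431], TCP at [0.156, -0.553, 0.405] pointing down, gripper open.
Joint ranges: [-2.76, 2.76], [-0.86, 1.69], [-1.03, 1.26], [-2.2, 2.34], [-1.47, 1.5], [-3.14, 3.14]. Speed limits (rad/s): [2.57, 2.57, 3.14, 3.14, 3.14, 3.14].

### API

Orientations are given as a unit quaternion [w, x, y, z].
In Python, from workcell import env gives the robot as it stands.
- The arm moves only by the shell command python3 -m crank 'ROWS' [FORCE]. ROWS is JSON, a list of rows, each a list of 3 entries, a list of its own where there are three numbers: the shift along the tool's x, y, z in units of 40 mm (1.0 is 40 mm), then the turn about the tool's z in units of 5 degrees (1.0 is 5 degrees), then the gripper command: -1 is fully open, 1 is shut, values between are in proportion. In form: [[[x, y, z], yaw, hand], ...]. A call has 1 to 5 rows; each row shifts and turns the commanded pose from where the row before left it, along the tool's axes as they then stand; what a row does not reach is not made up. A row lasts 1/12 s, in which the tool goes at most 41.7 mm and 7.16 degrees, less where a joint would pass 70% of its speed; a pose out of reach is approached as far as the arm can. A call is refused whole if a number of a shift passes 1 or a number of a turn 1, either way. A call with a gripper value outside its range is refused whole. The fingers move at their own pace and stop on an object; FORCE is the grip in N (left out, the last holds). Time passes only in rows, so rows that do not move let the fingers close. It gives the time, the measured TCP pose, the force and the opening at its end, in the units of the state.
- env.get_state(): the state, without advancing time (a new reading comes with each control period).
- env.read_camera(name): name is "scene" or "top"; returns a dict with "frame" (480x640x3 uint8, red, green, blue), "depth" (480x640 float32, m along the optical axis (not along the pixel's ray), 0 where there is no reading), "K" (3x3 intrinsics, pixels), "extrinsics" (4x4, takes a point from world to camera coordinates). Camera axes: x right, y up, looking along -z (the intrinsics and any distortion apply to the point x, -y, -z); pixel columns grow to the right and rows downward; lengths in m; the calibration is good to about 2 mm. A picture is of the moment at which its call begins.
- env.hand_in(): hands the job in, once; it reports no verdict.
The state is a dict: "clock": time; "joint_pos": joint angles; "qvel": joint speeds; "tau": joint torques, N m; "tcp_pos": TCP position; "orientation": TCP orientation; "wrist_force": force on the tool from outside, world axes, zero at the start; "ft_torque": the same for the moment, N m; "finger_gap": finger opening in m.
Only numpy, scipy, OpenCV 4.12 (cv2) and the standard library are available. Lean on these libraries where they do the work, as an engineer would, in place of code of your own. Each camera call takes 0.05 s, during which the arm holds its last target. There are 200 camera calls.

### The job

Change the axle jig over for the next wheelchair: swing the collet's red-knobbed lever fully open, lift the finished blue axle out and stand it right down in the empty hole of the green block, then feed the bare steel bar down the collet onto its depth stop and swing the lever fully closed. Also slide every flanged copper bush there is into a slot of the jig plate, one to a slot, upright, with its flange under the plate and the barrel fully home against the end of the slot; the bushes may be loaded at any time. Leave the other rods and tools where they are.

Things in the scene. Friction and masses are not known exactly. Their poses are not given: they have to be found in the camera images.
- jig: Fixed jig: blue base 150 x 260 x 10 mm, origin under its centre; x away from the robot, y along the slots, z up. Over it a 6 mm aluminium plate, underside 20 mm above the bench. Four slots along x, 26 mm wide, 56 mm apart, open to -x: rounded tips start at x=-25 mm, straight sides at -10, slot end at 25. In front of the plate the base is bare. Nothing here is over 30 mm high.
- seat0 (a point): On the jig base's top, 10 mm above the bench: where the centre of a fully home bush's underside lies in slot 0 (jig frame: x = 14 mm, y = -84 mm). The flange fits the 10 mm gap between base and plate; 26 mm is free behind this point.
- seat1 (a point): On the jig base's top, 10 mm above the bench: where the centre of a fully home bush's underside lies in slot 1 (jig frame: x = 14 mm, y = -28 mm). The flange fits the 10 mm gap between base and plate; 26 mm is free behind this point.
- seat2 (a point): On the jig base's top, 10 mm above the bench: where the centre of a fully home bush's underside lies in slot 2 (jig frame: x = 14 mm, y = 28 mm). The flange fits the 10 mm gap between base and plate; 26 mm is free behind this point.
- seat3 (a point): On the jig base's top, 10 mm above the bench: where the centre of a fully home bush's underside lies in slot 3 (jig frame: x = 14 mm, y = 84 mm). The flange fits the 10 mm gap between base and plate; 26 mm is free behind this point.
- bush0: Copper-coloured flanged bush, about 0.18 kg (may be absent; 2 to 4 are there), all alike: flange 44 mm diameter, 6 mm thick at its foot, barrel 22 mm diameter above it, 64 mm tall in all, dark bore mark on top. Stands upright on the bench in front of the jig. Origin: centre of its underside, z up its axis.
- bush1: Copper-coloured flanged bush, about 0.18 kg (may be absent; 2 to 4 are there), all alike: flange 44 mm diameter, 6 mm thick at its foot, barrel 22 mm diameter above it, 64 mm tall in all, dark bore mark on top. Stands upright on the bench in front of the jig. Origin: centre of its underside, z up its axis.
- bush2: Copper-coloured flanged bush, about 0.18 kg (may be absent; 2 to 4 are there), all alike: flange 44 mm diameter, 6 mm thick at its foot, barrel 22 mm diameter above it, 64 mm tall in all, dark bore mark on top. Stands upright on the bench in front of the jig. Origin: centre of its underside, z up its axis.
- bush3: Copper-coloured flanged bush, about 0.18 kg (may be absent; 2 to 4 are there), all alike: flange 44 mm diameter, 6 mm thick at its foot, barrel 22 mm diameter above it, 64 mm tall in all, dark bore mark on top. Stands upright on the bench in front of the jig. Origin: centre of its underside, z up its axis.
- collet: Upright lever collet, fixed to the bench (place and yaw vary): green base 110 x 110 x 18 mm, round body, steel nose 52 mm diameter with its top 75 mm above the bench. Origin under its centre on the bench, on the bore axis; -x points along the closed lever.
- collet_stop (a point): Depth stop: centre of the floor of the collet's upright bore, 30 mm above the bench; the bore is 19 mm across and 45 mm deep; moving the lever does not change its width.
- lever (a joint): Collet lever, turning about the upright bore axis: 0 = closed (points along the collet's -x, roughly to the robot), 1.1 rad = fully open (end stop); opening swings the knob clockwise seen from above, towards the collet's +y. Starts closed (0 to 0.06), stays where left, needs 2 to 3 N at the knob.
- lever_grip (a point): Grip point on the lever's upright red knob: a cylinder 22 mm diameter, from 50 to 105 mm above the bench, 115 mm from the bore axis; the point is on its axis 85 mm above the bench. The dark lever arm below has its top at 50 mm.
- axle: Finished axle: blue pin 16 mm diameter, 100 mm long, with a bare steel spigot 10 mm diameter and 25 mm long on top (125 mm in all), about 0.17 kg. Stands in the collet at the start, on the stop. Origin: centre of its underside, z up its axis.
- bar: Bare steel round bar, 16 mm diameter, 130 mm long, foot chamfered 2 mm, about 0.2 kg. Stands in a hole of the plywood block at the start. Origin: centre of its underside, z up its axis.
- done: Green block for finished axles, fixed, 115 x 55 x 45 mm (long along its x), origin under its centre. Two upright square-sided holes 20 mm wide, 35 mm deep, at x = -35 mm (empty) and x = 35 mm (holds an earlier axle).
- done_hole0 (a point): Centre of the floor of the green block's empty hole, 10 mm above the bench (mouth at 45 mm).
- stock: Plywood block, fixed, same size and holes as the green block; the steel bar stands in the hole at x = -35 mm, a brass rod in the one at x = 35 mm. The two blocks change places between starts.
- old_axle: Earlier finished blue axle, same as the other, standing in the green block. Leave it.
- brass_rod: Brass rod, 15 mm diameter, 120 mm long, standing in the plywood block. Leave it.
- spray: Yellow spray can, 52 mm diameter, 150 mm tall, upright. Leave it. Origin under its centre.
- magnet: Orange magnetic block, 50 x 50 x 20 mm. Leave it. Origin under its centre.
- wrench: Steel wrench, 190 mm long, lying on the left. Leave it.
- mug: White mug, 80 mm diameter, 90 mm tall, on the left. Leave it.

How it is judged:
By the outcome, as a careful person would: the job done as asked, in the order asked, and still so for the second after the job is handed in, with the robot touching nothing.
Of bush0, bush1, bush2, bush3 only 2 to 4 are there at a start; the rules pass over those that are not, and their reading is None.
At some moment in a run one of bush0, bush1, bush2, bush3 may be knocked a few centimetres aside while the robot is not near it.
It also fails if it takes over 210 s, if anything falls off the work surface, if the arm or the gripper's body presses on something with over 40 N, if the wrist force passes 120 N, or if a joint passes its speed limit or range.

## Working session

There is one attempt and no reset: what is moved stays moved. The work goes in short steps, Python scripts to look and compute and a shell command to move; the robot and the scene stay as the last step left them, time stands still between calls to the robot, and variables do not carry over. Pictures are saved under pics/ and viewed, on a budget of 14 in all, crops included, one or two more only if the job needs it, and the job is handed in when it is done.

```bash
mkdir -p pics; ls; cat > h.py <<'E'
import numpy as np, cv2, json
from workcell import env
def cam(n): return env.read_camera(n)
def save(c,name): cv2.imwrite('pics/'+name,cv2.cvtColor(c['frame'],cv2.COLOR_RGB2BGR))
def ray(c,u,v):
    E=np.array(c['extrinsics']);K=np.array(c['K']);R=E[:3,:3];t=E[:3,3]
    p=np.array([(u-K[0,2])/K[0,0],(v-K[1,2])/K[1,1],1]); p=p*[1,-1,-1]
    return -R.T@t, R.T@p
def onz(c,u,v,z):
    o,d=ray(c,u,v); return o+d*(z-o[2])/d[2]
def pix(c,P):
    E=np.array(c['extrinsics']);K=np.array(c['K']);q=E[:3,:3]@np.array(P)+E[:3,3]; q=q*[1,-1,-1]
    q=K@q; return q[:2]/q[2]
def cloud(c):
    K=np.array(c['K']);E=np.array(c['extrinsics']);d=c['depth']
    v,u=np.mgrid[:480,:640]
    p=np.stack([(u-K[0,2])/K[0,0]*d,-(v-K[1,2])/K[1,1]*d,-d],-1)
    return (p-E[:3,3])@E[:3,:3]
E
python3 - <<'E'
from h import *
for n in('scene','top'):
    c=cam(n); save(c,n+'0.png'); print(n,c.keys(),np.round(c['K'],1).tolist(),np.round(np.linalg.inv(c['extrinsics']),3).tolist())
s=env.get_state(); print(s)
E
```

```text
pics
scene dict_keys(['frame', 'depth', 'K', 'extrinsics']) [[573.0, 0.0, 329.9], [0.0, 573.0, 245.9], [0.0, 0.0, 1.0]] [[0.732, -0.444, 0.517, 1.232], [0.681, 0.474, -0.558, -0.643], [0.003, 0.761, 0.649, 0.886], [0.0, 0.0, 0.0, 1.0]]
top dict_keys(['frame', 'depth', 'K', 'extrinsics']) [[470.5, 0.0, 318.8], [0.0, 470.5, 244.2], [0.0, 0.0, 1.0]] [[-0.011, 0.993, -0.117, 0.446], [-1.0, -0.011, 0.0, 0.049], [-0.001, 0.117, 0.993, 1.26], [0.0, 0.0, 0.0, 1.0]]
{'clock': 0.1, 'joint_pos': array([-1.43557793e+00,  3.13931087e-01,  4.50916933e-02,  1.30360233e+00,
       -4.53782425e-06,  1.43121194e+00]), 'qvel': array([ 0.00092577, -0.00279464,  0.00291765,  0.0004378 , -0.00051277,
       -0.00012288]), 'tau': array([ 1.59560343e-03, -4.81724739e+01,  2.99245352e+01,  1.27431244e-02,
       -2.32005650e-04, -1.76443478e-05]), 'tcp_pos': array([ 0.15600547, -0.55325143,  0.40389415]), 'orientation': array([-8.22699328e-04,  9.90574935e-01,  1.36969419e-01, -4.72967645e-07]), 'wrist_force': array([ 0.23328589, -0.17264681,  0.63978701]), 'ft_torque': array([ 0.00483285,  0.00555996, -0.01936658]), 'finger_gap': 0.08515287681158548}
```

View pics/scene0.png

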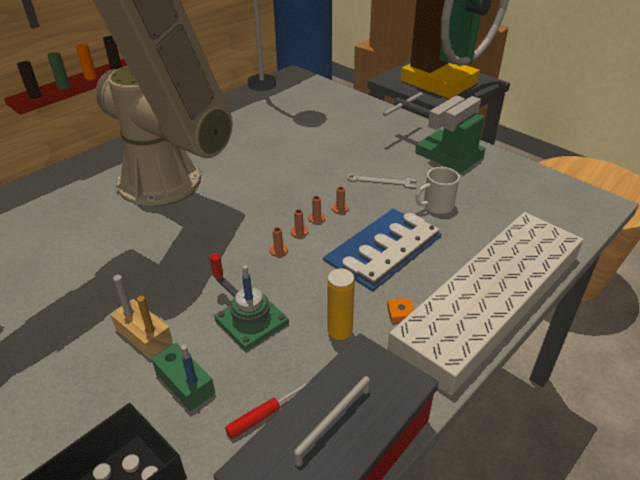

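View pics/top0.png

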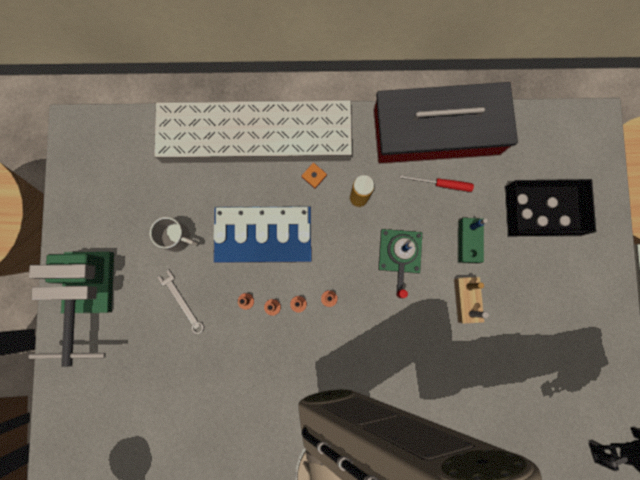

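Scene view: four bushes, (277,242), (298,225), (317,210) and (340,200), stand before the jig. Collet is at (250,310) with its knob at (216,265), and the green block's empty hole is the one near the plywood. Top view: bushes at (245,300), (272,306), (298,303), (330,297); collet nose (404,247), knob (402,294); empty green hole (474,254); steel bar tip (478,316).

```bash
cat >> h.py <<'E'
def blobs(mask,amin=15):
    n,l,s,ce=cv2.connectedComponentsWithStats(mask.astype(np.uint8))
    return [(l==i) for i in range(1,n) if s[i,4]>=amin]
def hsv(c): return cv2.cvtColor(c['frame'],cv2.COLOR_RGB2HSV).astype(int)
def bushes(c,n=''):
    P=cloud(c);H=hsv(c);m=(H[...,0]>3)&(H[...,0]<15)&(H[...,1]>110)&(P[...,2]>.002)&(P[...,2]<.09)&(P[...,0]<.62)&(P[...,0]>.25)&(P[...,1]>-.1)
    out=[]
    for b in blobs(m,20):
        p=P[b]; f=p[p[:,2]<.02] ; t=p[(p[:,2]>.058)]
        out.append([np.round(t.mean(0),4).tolist() if len(t) else None,np.round(p[:,2].max(),3),int(b.sum())])
    return out
E
python3 - <<'E'
from h import *
for n in('top','scene'):
    c=cam(n);P=cloud(c);H=hsv(c);print(n)
    for b in bushes(c): print(' bush',b)
    x,y,z=P[...,0],P[...,1],P[...,2]
    print(' bench z',np.round(np.percentile(z[(abs(x-.45)<.02)&(abs(y)<.3)],[5,50,95]),4))
    m=(H[...,0]>100)&(H[...,0]<125)&(H[...,1]>120)&(z<.02)&(z>.004)&(x<.7)&(x>.3)
    for b in blobs(m,200):
        p=P[b];r=cv2.minAreaRect(p[:,:2].astype(np.float32));print(' jigblue',r,len(p))
    m=(z>.02)&(z<.03)&(H[...,1]<60)&(H[...,2]>120)&(y>.0)&(x>.4)&(x<.75)
    for b in blobs(m,200): print(' plate',cv2.minAreaRect(P[b][:,:2].astype(np.float32)))
    m=((H[...,0]<5)|(H[...,0]>174))&(H[...,1]>150)&(z>.045)&(z<.115)&(x<.65)
    for b in blobs(m,10):
        p=P[b];t=p[p[:,2]>.098];print(' knob',p.mean(0),t.mean(0),len(t),p[:,2].max())
    m=(H[...,0]>50)&(H[...,0]<90)&(H[...,1]>70)&(z>.01)&(z<.05)&(x<.75)
    for b in blobs(m,80):
        p=P[b];t=p[p[:,2]>.035] if p[:,2].max()>.04 else p;print(' green',p[:,2].max(),cv2.minAreaRect(t[:,:2].astype(np.float32)))
    m=(H[...,0]>8)&(H[...,0]<25)&(H[...,1]>60)&(z>.035)&(z<.05)&(y<-.2)
    for b in blobs(m,80): print(' ply',cv2.minAreaRect(P[b][:,:2].astype(np.float32)))
    # tall thin things
    m=(z>.11)&(z<.165)&(x>.3)&(x<.72)&(y<-.08)
    for b in blobs(m,6):
        p=P[b];t=p[p[:,2]>p[:,2].max()-.012];print(' tall',np.round(t.mean(0),4),np.round(t.min(0),4),np.round(t.max(0),4),np.median(c['frame'][b],0))
    m=(z>.068)&(z<.08)&(x>.5)&(x<.68)&(y<-.08)&(y>-.22)
    for b in blobs(m,30): print(' nose',np.round(P[b].mean(0),4),cv2.minEnclosingCircle(P[b][:,:2].astype(np.float32)))
E
```

```text
top
 bush [[0.4477, 0.0248, 0.0638], np.float64(0.067), 183]
 bush [[0.4429, 0.2446, 0.0642], np.float64(0.07), 180]
 bush [[0.4341, 0.1063, 0.0643], np.float64(0.071), 185]
 bush [[0.427, 0.1743, 0.0636], np.float64(0.069), 179]
 bench z [-0.0032  0.0027  1.2595]
 jigblue ((0.5978318452835083, 0.19962549209594727), (0.2551550269126892, 0.09815788269042969), 89.31317901611328) 2270
 plate ((0.6448503732681274, 0.20068588852882385), (0.2531529664993286, 0.09535421431064606), 89.85430908203125)
 knob [ 0.45849589 -0.15357445  0.10098724] [ 0.4577679  -0.15458253  0.105364  ] 59 0.11096527947890716
 green 0.049948672449344436 ((0.5950851440429688, -0.3504135012626648), (0.0552692785859108, 0.11435320973396301), 87.33416748046875)
 green 0.04480068747507874 ((0.5492192506790161, -0.13967867195606232), (0.06341487169265747, 0.008241316303610802), 27.81454086303711)
 green 0.04989638646099582 ((0.5027636885643005, 0.624150812625885), (0.11736728250980377, 0.12791763246059418), 50.64690399169922)
 ply ((0.4400612711906433, -0.33850669860839844), (0.11487326771020889, 0.05721292644739151), 2
[... 2383 characters left out ...]
22984719276428, -0.34024694561958313), (0.12102299928665161, 0.05784207209944725), 2.379793882369995)
 tall [ 0.5753 -0.1703  0.1544] [ 0.5696 -0.1754  0.1486] [ 0.5799 -0.1641  0.1602] [73.5 77.  73. ]
 tall [ 0.4094 -0.3431  0.1401] [ 0.3995 -0.3499  0.1336] [ 0.4163 -0.3351  0.1452] [91. 84. 75.]
 tall [ 0.7138 -0.0834  0.1477] [ 0.7067 -0.0867  0.1418] [ 0.7196 -0.0804  0.1537] [113.  87.  26.]
 tall [ 0.4793 -0.3401  0.1292] [ 0.4692 -0.3457  0.1221] [ 0.4859 -0.332   0.1339] [98.5 72.  32. ]
 tall [ 0.634  -0.3558  0.1338] [ 0.6266 -0.3612  0.127 ] [ 0.639  -0.3508  0.1388] [89.5 87.  79. ]
 nose [ 0.5785 -0.1729  0.0755] ((0.5726302862167358, -0.169093519449234), 0.029122615233063698)
```

```bash

python3 -m crank '[[[0,0,0],-1,-1],[[0,0,0],-1,-1],[[0,0,0],-1,-1],[[0,0,0],-1,-1],[[0,0,0],-1,-1]]'
python3 -m crank '[[[0,0,0],-1,-1],[[0,0,0],-1,-1],[[0,0,0],-1,-1],[[0,0,0],-1,-1],[[0,0,0],-1,-1]]'
python3 -c "
from h import *
s=env.get_state();print(s['joint_pos'],s['orientation'])"
```

```text
clock: 0.62
tcp_pos: [0.156, -0.5534, 0.4045]
orientation: [-0.0, 0.937, 0.35, 0.0]
wrist_force: [0.2, 0.4, 0.5]
finger_gap: 0.085
clock: 1.03
tcp_pos: [0.156, -0.5534, 0.4044]
orientation: [-0.0, 0.839, 0.545, 0.0]
wrist_force: [0.2, 0.6, -0.0]
finger_gap: 0.0854
[-1.43564549e+00  3.13465147e-01  4.57941920e-02  1.30360108e+00
  8.98560306e-07  5.54247313e-01] [-2.14936098e-04  8.38729757e-01  5.44547829e-01  1.01868094e-04]
```

```bash
R='[[[0,0,0],-1,-1],[[0,0,0],-1,-1],[[0,0,0],-1,-1],[[0,0,0],-1,-1],[[0,0,0],-1,-1]]'
python3 -m crank '[[[0,0,0],-1,-1],[[0,0,0],-1,-1],[[0,0,0],-1,-1],[[0,0,0],-1,-1],[[0,0,0],-1,-1]]' >/dev/null
python3 -m crank '[[[0,0,0],-1,-1],[[0,0,0],-1,-1],[[0,0,0],-1,-1],[[0,0,0],-1,-1],[[0,0,0],-1,-1]]' >/dev/null
python3 -m crank '[[[0,0,0],-1,-1],[[0,0,0],-1,-1],[[0,0,0],-1,-1],[[0,0,0],-1,-1],[[0,0,0],-1,-1]]' >/dev/null
python3 -m crank '[[[0,0,0],-1,-1],[[0,0,0],-1,-1],[[0,0,0],-1,-1],[[0,0,0],-1,-1],[[0,0,0],-1,-1]]' >/dev/null
python3 -m crank '[[[0,0,0],-1,-1],[[0,0,0],-1,-1],[[0,0,0],-0.8,-1]]'
# to above knob: dx +.304, dy +.397
python3 -m crank '[[[-0.4,0.7,0],0,-1],[[-0.6,0.8,0],0,-1],[[-0.6,0.8,0],0,-1],[[-0.6,0.8,0],0,-1],[[-0.6,0.8,0],0,-1]]'
python3 -m crank '[[[-0.6,0.8,0],0,-1],[[-0.6,0.8,0],0,-1],[[-0.6,0.8,0],0,-1],[[-0.6,0.8,0],0,-1],[[-0.6,0.8,0],0,-1]]'
python3 -m crank '[[[-0.6,0.8,0],0,-1],[[-0.6,0.8,0],0,-1],[[-0.6,0.8,0],0,-1],[[0,0,0],0,-1]]'
python3 -c "
from h import *
s=env.get_state();print(s['joint_pos'],s['tcp_pos'])"
```

```text
clock: 2.95
tcp_pos: [0.156, -0.5534, 0.4045]
orientation: [-0.0, 0.0, 1.0, 0.0]
wrist_force: [-1.0, -0.1, -0.1]
finger_gap: 0.0854
clock: 3.37
tcp_pos: [0.2692, -0.3964, 0.4045]
orientation: [0.0, 0.003, 1.0, 0.0]
wrist_force: [1.1, -0.7, -0.4]
finger_gap: 0.0853
clock: 3.78
tcp_pos: [0.3901, -0.2367, 0.4048]
orientation: [0.0, 0.002, 1.0, -0.0]
wrist_force: [0.8, -0.5, 0.0]
finger_gap: 0.0854
clock: 4.12
tcp_pos: [0.4646, -0.1379, 0.4046]
orientation: [0.001, -0.002, 1.0, 0.001]
wrist_force: [-0.1, -0.5, 0.1]
finger_gap: 0.0855
[-0.45497291  0.13785208 -0.17921293  1.25296323  0.00243987 -0.45826029] [ 0.4645564  -0.13785827  0.40463668]
```

```bash

python3 -m crank '[[[0,-0.4,0.5],0.6,-1],[[0,0,0.8],0.6,-1],[[0,0,0.8],0,-1],[[0,0,0.8],0,-1],[[0,0,0.6],0,-1]]'
python3 -m crank '[[[0,0,0.4],0,-1],[[0,0,0.2],0,-1],[[0,0,0],0,-1],[[0,0,0],0,-1]]'
python3 -m crank '[[[0,0,0],0,1],[[0,0,0],0,1],[[0,0,0],0,1],[[0,0,0],0,1],[[0,0,0],0,1]]' 40
python3 -m crank '[[[0,0,0],0,1],[[0,0,0],0,1],[[0,0,0],0,1],[[0,0,0],0,1],[[0,0,0],0,1]]' 40
python3 - <<'E'
from h import *
c=cam('scene'); save(c,'s1.png'); im=cv2.imread('pics/s1.png')[150:400,60:360]; cv2.imwrite('pics/s1c.png',cv2.resize(im,None,fx=2,fy=2))
E
```

```text
clock: 4.53
tcp_pos: [0.4609, -0.1585, 0.2622]
orientation: [-0.001, 0.055, 0.999, 0.0]
wrist_force: [0.2, -0.1, -0.6]
finger_gap: 0.0854
clock: 4.87
tcp_pos: [0.4618, -0.159, 0.241]
orientation: [-0.0, 0.055, 0.999, -0.0]
wrist_force: [0.2, -0.8, 0.4]
finger_gap: 0.0851
clock: 5.28
tcp_pos: [0.462, -0.1589, 0.2413]
orientation: [0.001, 0.055, 0.999, -0.0]
wrist_force: [1.4, 6.7, 2.9]
finger_gap: 0.0255
clock: 5.7
tcp_pos: [0.462, -0.158, 0.2414]
orientation: [0.001, 0.054, 0.999, 0.001]
wrist_force: [0.3, 5.7, 5.7]
finger_gap: 0.0208
```

View pics/s1c.png

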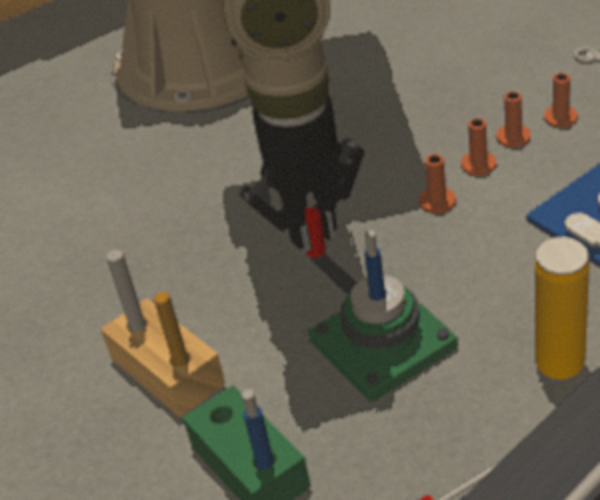

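Fingers straddle the red knob at (315,235) in the crop; the gap reads 21 mm, so it is gripped. Now the opening swing.

```bash

python3 -m crank '[[[-0.01,0.25,0],1,1],[[-0.01,0.25,0],1,1],[[-0.01,0.25,0],1,1],[[-0.01,0.25,0],1,1],[[-0.01,0.25,0],1,1]]'
python3 -m crank '[[[-0.01,0.25,0],1,1],[[-0.01,0.25,0],1,1],[[-0.01,0.25,0],1,1],[[-0.01,0.25,0],1,1],[[-0.01,0.25,0],1,1]]'
python3 -m crank '[[[-0.01,0.25,0],1,1],[[0,0.1,0],0.4,1],[[0,0,0],0,1],[[0,0,0],0,1]]'
```

```text
clock: 6.17
tcp_pos: [0.4772, -0.1112, 0.2414]
orientation: [-0.0, 0.271, 0.962, -0.0]
wrist_force: [-3.3, 0.1, 5.3]
finger_gap: 0.0212
clock: 6.58
tcp_pos: [0.5112, -0.0751, 0.2414]
orientation: [-0.001, 0.473, 0.881, -0.0]
wrist_force: [-4.4, -0.5, 6.5]
finger_gap: 0.0207
clock: 6.92
tcp_pos: [0.5236, -0.068, 0.2414]
orientation: [-0.0, 0.525, 0.851, 0.0]
wrist_force: [-3.4, 1.9, 6.6]
finger_gap: 0.0211
```

```bash

python3 -m crank '[[[0,0.06,0],0.2,1],[[0,0.06,0],0.2,1],[[0,0,0],0,1]]' | grep -E "tcp|force"
python3 -m crank '[[[0,0.06,0],0.2,1],[[0,0.06,0],0.2,1],[[0,0,0],0,1]]'| grep -E "tcp|force"
python3 -m crank '[[[0,0.06,0],0.2,1],[[0,0.06,0],0.2,1],[[0,0,0],0,1]]'| grep -E "tcp|force"
```

```text
tcp_pos: [0.5275, -0.0662, 0.2414]
wrist_force: [-5.1, 1.8, 6.5]
tcp_pos: [0.5316, -0.0643, 0.2414]
wrist_force: [-7.1, 2.1, 8.1]
tcp_pos: [0.5338, -0.0632, 0.2412]
wrist_force: [-15.8, -5.0, 14.5]
```

```bash

python3 -m crank '[[[0,0,0],0,-1],[[0,0,0],0,-1],[[0,0,0],0,-1],[[0,0,0],0,-1],[[0,0,0],0,-1]]'
python3 -m crank '[[[0,0,-0.5],0,-1],[[0,0,-0.9],0,-1],[[0,0,-0.9],0,-1],[[0,0,-0.9],0,-1],[[0,0,-0.8],-1,-1]]' >/dev/null
python3 -m crank '[[[0,0,0],-1,-1],[[0,0,0],-1,-1],[[0,0,0],-1,-1],[[0,0,0],-1,-1],[[0,0,0],-1,-1]]' >/dev/null
python3 -m crank '[[[0,0,0],-1,-1],[[0,0,0],-1,-1],[[0,0,0],-1,-1],[[0,0,0],-1,-1],[[0,0,0],-1,-1]]' >/dev/null
python3 -m crank '[[[0,0,0],-1,-1],[[0,0,0],-1,-1],[[0,0,0],-0.8,-1],[[0,0,0],0,-1]]'
```

```text
clock: 8.08
tcp_pos: [0.5372, -0.0626, 0.2407]
orientation: [0.0, 0.568, 0.823, 0.0]
wrist_force: [0.4, -0.4, -0.0]
finger_gap: 0.0801
clock: 9.67
tcp_pos: [0.5371, -0.0626, 0.4005]
orientation: [-0.0, 0.001, 1.0, 0.0]
wrist_force: [0.9, -0.1, -0.1]
finger_gap: 0.0855
```

```bash
python3 - <<'E'
from h import *
for n in('scene','top'):
    c=cam(n);P=cloud(c);H=hsv(c);x,y,z=P[...,0],P[...,1],P[...,2]; print(n)
    m=((H[...,0]<5)|(H[...,0]>174))&(H[...,1]>150)&(z>.045)&(z<.115)&(x<.65)&(x>.3)
    for b in blobs(m,10):
        p=P[b];t=p[p[:,2]>.098];print(' knob',t.mean(0),len(t))
    m=(z>.11)&(z<.165)&(x>.38)&(x<.66)&(y<-.1)
    for b in blobs(m,6):
        p=P[b];t=p[p[:,2]>p[:,2].max()-.012];print(' tall',np.round(t.mean(0),4))
    print(bushes(c))
E
```

```text
scene
 knob [ 0.53491213 -0.06451744  0.10491726] 64
 tall [ 0.5745 -0.1697  0.1535]
 tall [ 0.4095 -0.3429  0.1402]
 tall [ 0.4791 -0.34    0.1298]
 tall [ 0.6339 -0.3556  0.1338]
[[[0.4494, 0.2396, 0.064], np.float64(0.071), 257], [[0.4325, 0.1696, 0.0642], np.float64(0.069), 270], [[0.4395, 0.1012, 0.0637], np.float64(0.069), 287], [[0.4524, 0.02, 0.0644], np.float64(0.07), 261]]
top
 tall [ 0.6299 -0.3523  0.1322]
 tall [ 0.4745 -0.3356  0.1293]
 tall [ 0.4054 -0.3394  0.1389]
[[[0.4477, 0.0245, 0.0642], np.float64(0.069), 184], [[0.4429, 0.2444, 0.064], np.float64(0.069), 182], [[0.4342, 0.1065, 0.0645], np.float64(0.069), 183], [[0.427, 0.1746, 0.0641], np.float64(0.069), 185]]
```

```bash

python3 -m crank '[[[-0.31,-0.85,0],0,-1],[[-0.3,-0.9,0],0,-1],[[-0.3,-0.9,0],0,-1],[[0,0,0],0,-1],[[0,0,0],0,-1]]'
python3 -m crank '[[[0,0,0.5],0,-1],[[0,0,0.8],0,-1],[[0,0,0.8],0,-1],[[0,0,0.8],0,-1],[[0,0,0.5],0,-1]]' >/dev/null
python3 -m crank '[[[0,0,0],0,1],[[0,0,0],0,1],[[0,0,0],0,1],[[0,0,0],0,1],[[0,0,0],0,1]]' 30
python3 -m crank '[[[0,0,0],0,1],[[0,0,0],0,1],[[0,0,0],0,1],[[0,0,0],0,1],[[0,0,0],0,1]]' 50
```

```text
clock: 10.18
tcp_pos: [0.5733, -0.1708, 0.3999]
orientation: [-0.0, 0.005, 1.0, 0.0]
wrist_force: [0.3, 0.1, -0.4]
finger_gap: 0.0858
clock: 11.02
tcp_pos: [0.5737, -0.169, 0.2668]
orientation: [0.002, 0.002, 1.0, -0.001]
wrist_force: [0.9, 0.2, -1.4]
finger_gap: 0.0255
clock: 11.43
tcp_pos: [0.5735, -0.1688, 0.2666]
orientation: [0.002, 0.002, 1.0, -0.0]
wrist_force: [0.1, 1.8, 6.8]
finger_gap: 0.0145
```

```bash

python3 -m crank '[[[0,0,-0.2],0,1],[[0,0,-0.4],0,1],[[0,0,-0.5],0,1],[[0,0,-0.5],0,1],[[0,0,-0.4],0,1]]'
python3 -m crank '[[[0.05,-0.6,0],0,1],[[0.05,-0.8,0],0,1],[[0.05,-0.8,0],0,1],[[0.05,-0.8,0],0,1],[[0.05,-0.8,0],0,1]]' >/dev/null
python3 -m crank '[[[0.04,-0.55,0],0,1],[[0,-0.2,0],0,1],[[0,0,0],0,1],[[0,0,0],0,1],[[0,0,0],0,1]]'
python3 - <<'E'
from h import *
for n in('scene','top'):
    c=cam(n);save(c,n+'2.png');P=cloud(c)
    s=env.get_state();x,y,_=s['tcp_pos']
    print(n,'axle foot expected px',pix(c,[x,y,.110]),'hole exp',pix(c,[.5615,-.3505,.045]))
im=[cv2.resize(cv2.imread('pics/scene2.png')[280:430,100:250],(450,450)),cv2.resize(cv2.imread('pics/top2.png')[190:290,430:530],(350,350))]
im[1]=cv2.copyMakeBorder(im[1],0,100,0,0,cv2.BORDER_CONSTANT)
cv2.imwrite('pics/c2.png',np.hstack(im))
E
```

```text
clock: 11.85
tcp_pos: [0.5728, -0.169, 0.3465]
orientation: [0.0, 0.002, 1.0, -0.0]
wrist_force: [0.5, -0.2, -1.2]
finger_gap: 0.0146
clock: 12.68
tcp_pos: [0.5605, -0.3496, 0.3447]
orientation: [-0.0, 0.002, 1.0, 0.0]
wrist_force: [0.2, 0.2, -1.7]
finger_gap: 0.0149
scene axle foot expected px [163.97681449 332.60580805] hole exp [170.22022946 356.59371577]
top axle foot expected px [480.97303402 250.43807294] hole exp [472.88136646 252.7339422 ]
```

View pics/c2.png

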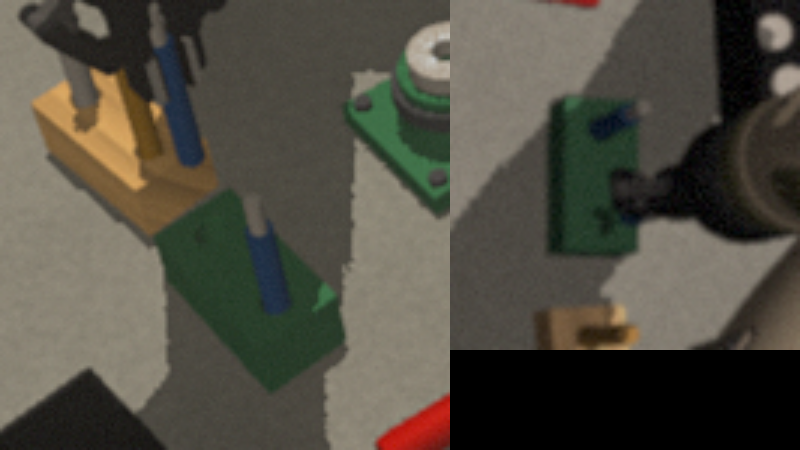

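```bash
python3 - <<'E'
from h import *
for n in('scene','top'):
    c=cam(n); s=env.get_state()
    im=cv2.imread('pics/%s0.png'%n); g=im[...,1].astype(float)
    u0,v0=pix(c,[.5615,-.3505,.045]); u0,v0=int(round(u0)),int(round(v0))
    w=g[v0-8:v0+9,u0-8:u0+9]; print(w.astype(int)[::1,::1])
    thr=(w.max()+w.min())/2
    v,u=np.mgrid[v0-8:v0+9,u0-8:u0+9]
    k=(w<np.median(w)*.75)&(np.hypot(u-u0,v-v0)<7)
    print(n,u[k].mean(),v[k].mean(),k.sum(),onz(c,u[k].mean(),v[k].mean(),.045))
E
```

```text
[[ 78  73  81  91 101 108 106 106 107 105 106 104 106 109 106 108 108]
 [ 82  88  97 102 104 106 108 108 108 105 107 109 107 107 106 109 109]
 [ 93 103 108 107 102 109 107 105 108 104 105 109 107 104 107 110 104]
 [105 106 107 103 106 107 103 104 101 100 102 101 100 108 104 106 106]
 [105 105 108 105 102 102  93  85  83  78  79  82  87  99 107 109 108]
 [102 106 104 104  94  82  71  68  61  62  65  63  66  82  98 106 108]
 [104 107 105  92  74  61  57  61  61  63  62  63  62  67  91 107 109]
 [105 108 100  79  59  51  60  60  62  63  65  64  62  60  88 106 104]
 [106 108 101  71  47  51  57  57  65  61  64  63  61  68  92 108 109]
 [106 105  99  68  46  54  58  57  64  64  64  64  60  75 100 108 108]
 [108 109  99  70  50  50  60  61  59  67  59  60  74  95 104 109 108]
 [107 106 105  88  62  55  48  60  60  62  67  73  92 104 110 107 106]
 [107 108 110 104  90  83  75  69  77  82  92  99 105 106 109 107 109]
 [108 106 110 109 105 103  97  96  95 103 108 105 110 106 106 108 107]
 [106 109 106 106 109 109 106 108 108 109 107 108 105 106 107 107 110]
 [107 109 107 109 108 104 107 105 1
[... 783 characters left out ...]
106 101  77  55  37  32  47  87  99 102 103 104]
 [106 104 101 106  99 100 100  76  44  36  34  55  91  97 101 103 100]
 [104 107 100 101 102  93  88  68  37  29  43  66  92 100  99 102 101]
 [104 104 103 104  99  92  83  63  50  49  73  87 101  99 102 102  99]
 [103 106 104 102 101 102  94  83  76  85  91 102 101  98 102 102 102]
 [105 103 103 102 104 101 101  97  98  98  99 104  97 103 101 103  99]
 [104 102 103 104 104 103  98 104  98 103 102  99  98 100 105 100 100]
 [ 97 103 102 101 101  97 103  96  99 104  98  93 101 106  97 100  97]
 [ 85  83  83  83  85  88  90  87  87  86  85  86  88  90  95  88  91]]
top 473.72727272727275 252.78787878787878 33 [ 0.56133426 -0.35268514  0.045     ]
```

```bash

python3 -m crank '[[[-0.02,-0.03,0.4],0,1],[[0,0,0.5],0,1],[[0,0,0.4],0,1],[[0,0,0],0,1],[[0,0,0],0,1]]'
python3 -m crank '[[[0,0,0.3],0,1],[[0,0,0.3],0,1],[[0,0,0],0,1]]'
```

```text
clock: 13.3
tcp_pos: [0.5611, -0.3511, 0.292]
orientation: [-0.001, 0.002, 1.0, 0.001]
wrist_force: [-0.5, -0.2, -1.0]
finger_gap: 0.0147
clock: 13.55
tcp_pos: [0.5612, -0.3515, 0.2681]
orientation: [-0.0, 0.002, 1.0, 0.0]
wrist_force: [0.1, 0.9, -1.8]
finger_gap: 0.0147
```

Foot is 13 mm into the hole without resistance. Continue to the floor.

```bash

python3 -m crank '[[[0,0,0.25],0,1],[[0,0,0.2],0,1],[[0,0,0],0,1],[[0,0,0],0,1]]'
python3 -m crank '[[[0,0,0.05],0,1],[[0,0,0.04],0,1],[[0,0,0],0,1],[[0,0,0],0,1]]'
```

```text
clock: 13.88
tcp_pos: [0.5612, -0.3519, 0.2504]
orientation: [-0.0, 0.002, 1.0, 0.0]
wrist_force: [-0.6, 1.0, -1.8]
finger_gap: 0.0147
clock: 14.22
tcp_pos: [0.5613, -0.3521, 0.2472]
orientation: [0.0, 0.002, 1.0, -0.0]
wrist_force: [-0.6, -0.6, -1.6]
finger_gap: 0.0148
```

```bash

python3 -m crank '[[[0,0,0],0,-1],[[0,0,0],0,-1],[[0,0,0],0,-1],[[0,0,0],0,-1],[[0,0,0],0,-1]]'|grep -E "force|gap"
python3 -m crank '[[[0,0,-0.3],0,-1],[[0,0,-0.8],0,-1],[[0,0,-0.9],0,-1],[[0,0,-0.9],0,-1],[[0,0,-0.9],0,-1]]' >/dev/null
python3 -m crank '[[[0.75,0.05,0],0,-1],[[0.8,0.05,0],0,-1],[[0.8,0.05,0],0,-1],[[0.8,0.05,0],0,-1],[[0.7,0.07,0],0,-1]]' >/dev/null
python3 -m crank '[[[0,0,0],0,-1],[[0,0,0],0,-1],[[0,0,0],0,-1]]'
python3 - <<'E'
from h import *
for n in('scene','top'):
    c=cam(n);P=cloud(c);H=hsv(c);x,y,z=P[...,0],P[...,1],P[...,2]; print(n); save(c,n+'3.png')
    m=(z>.1)&(z<.165)&(x>.38)&(x<.66)&(y<-.1)
    for b in blobs(m,6):
        p=P[b];t=p[p[:,2]>p[:,2].max()-.012];print(' tall',np.round(t.mean(0),4),p[:,2].max(),np.median(c['frame'][b],0))
E
```

```text
wrist_force: [-0.3, -0.0, 0.1]
finger_gap: 0.0746
clock: 15.72
tcp_pos: [0.4076, -0.3408, 0.3997]
orientation: [0.001, 0.002, 1.0, -0.001]
wrist_force: [-0.0, 0.4, -0.1]
finger_gap: 0.0855
scene
 tall [ 0.4095 -0.3429  0.1395] 0.14435370471773012 [92. 86. 77.]
 tall [ 0.4792 -0.3399  0.1295] 0.13379516621085252 [93. 69. 31.]
 tall [ 0.5621 -0.3532  0.1342] 0.1386998560496676 [81.  78.5 75.5]
 tall [ 0.6339 -0.3558  0.1337] 0.1381825940288983 [77.  78.5 77. ]
top
 tall [ 0.6299 -0.352   0.1338] 0.13891351424912593 [62.  65.  83.5]
 tall [ 0.5588 -0.3497  0.1338] 0.137783314975388 [54. 63. 80.]
 tall [ 0.4749 -0.3363  0.1291] 0.13524942530240472 [80. 60. 31.]
```

```bash

python3 -m crank '[[[0,0,0.5],0,-1],[[0,0,0.8],0,-1],[[0,0,0.8],0,-1],[[0,0,0.8],0,-1],[[0,0,0.6],0,-1]]' >/dev/null
python3 -m crank '[[[0,0,0.33],0,-1],[[0,0,0],0,-1],[[0,0,0],0,-1]]'
python3 -m crank '[[[0,0,0],0,1],[[0,0,0],0,1],[[0,0,0],0,1],[[0,0,0],0,1],[[0,0,0],0,1]]' 30
python3 -m crank '[[[0,0,0],0,1],[[0,0,0],0,1],[[0,0,0],0,1],[[0,0,0],0,1],[[0,0,0],0,1]]' 50
```

```text
clock: 16.48
tcp_pos: [0.408, -0.3404, 0.2452]
orientation: [-0.001, 0.002, 1.0, 0.001]
wrist_force: [-0.0, -1.1, -1.2]
finger_gap: 0.0852
clock: 16.9
tcp_pos: [0.4075, -0.3407, 0.2466]
orientation: [0.0, 0.002, 1.0, -0.001]
wrist_force: [-0.2, -0.1, 0.3]
finger_gap: 0.0256
clock: 17.32
tcp_pos: [0.4075, -0.3408, 0.2465]
orientation: [0.0, 0.002, 1.0, -0.001]
wrist_force: [0.7, -0.6, 5.3]
finger_gap: 0.0145
```

```bash

python3 -m crank '[[[0,0,-0.3],0,1],[[0,0,-0.8],0,1],[[0,0,-0.9],0,1],[[0,0,-0.9],0,1],[[0,0,-0.6],0,1]]'
python3 -m crank '[[[-0.6,0.6,0],0,1],[[-0.7,0.7,0],0,1],[[-0.7,0.7,0],0,1],[[-0.7,0.7,0],0,1],[[-0.7,0.7,0],0,1]]' >/dev/null
python3 -m crank '[[[-0.5,0.6,0],0,1],[[-0.25,0.29,0],0,1],[[0,0,0],0,1],[[0,0,0],0,1],[[0,0,0],0,1]]'
python3 -m crank '[[[0,0,0.4],0,1],[[0,0,0.5],0,1],[[0,0,0.4],0,1],[[0,0,0],0,1],[[0,0,0],0,1]]'
python3 - <<'E'
from h import *
s=env.get_state();print(s['tcp_pos'])
for n in('scene','top'):
    c=cam(n);save(c,n+'4.png'); x,y,zt=s['tcp_pos']; f=zt-.2365
    print(n,'foot z',f,'exp px',pix(c,[x,y,f]),'bore exp',pix(c,[.5735,-.1688,.075]))
im=[cv2.resize(cv2.imread('pics/scene4.png')[250:370,190:310],(480,480)),cv2.resize(cv2.imread('pics/top4.png')[200:300,350:450],(320,320))]
im[1]=cv2.copyMakeBorder(im[1],0,160,0,0,cv2.BORDER_CONSTANT)
cv2.imwrite('pics/c4.png',np.hstack(im))
E
```

```text
clock: 17.73
tcp_pos: [0.4073, -0.3405, 0.3884]
orientation: [0.0, 0.002, 1.0, -0.0]
wrist_force: [0.6, -1.3, -2.7]
finger_gap: 0.0149
clock: 18.57
tcp_pos: [0.5735, -0.1701, 0.3852]
orientation: [-0.001, 0.002, 1.0, 0.0]
wrist_force: [-0.7, -0.9, -2.1]
finger_gap: 0.0146
clock: 18.98
tcp_pos: [0.5729, -0.1707, 0.3332]
orientation: [-0.001, 0.003, 1.0, 0.0]
wrist_force: [0.6, 0.3, -1.6]
finger_gap: 0.0148
[ 0.57291172 -0.1706979   0.3331881 ]
scene foot z 0.09668810303534836 exp px [246.17460772 289.25439426] bore exp [248.11396334 296.72388002]
top foot z 0.09668810303534836 exp px [407.08488804 246.95021671] bore exp [404.74057946 247.67585932]
```

View pics/c4.png

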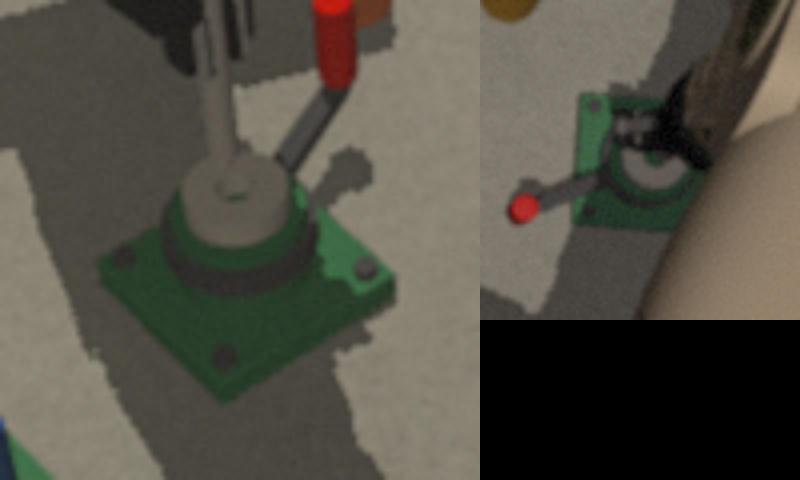

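```bash

python3 -m crank '[[[-0.03,0.05,0.1],0,1],[[0,0,0.2],0,1],[[0,0,0.1],0,1],[[0,0,0],0,1],[[0,0,0],0,1]]'
python3 -m crank '[[[0,0,0.1],0,1],[[0,0,0.1],0,1],[[0,0,0],0,1],[[0,0,0],0,1]]'
python3 -c "
from h import *
for n in('scene','top'):
    c=cam(n);save(c,n+'5.png'); 
im=[cv2.resize(cv2.imread('pics/scene5.png')[260:340,205:285],(480,480),interpolation=cv2.INTER_CUBIC)]
cv2.imwrite('pics/c5.png',np.hstack(im))"
```

```text
clock: 19.5
tcp_pos: [0.5751, -0.1675, 0.3174]
orientation: [-0.0, 0.002, 1.0, 0.0]
wrist_force: [0.5, -0.3, -2.8]
finger_gap: 0.0146
clock: 19.83
tcp_pos: [0.5752, -0.1676, 0.3095]
orientation: [-0.0, 0.002, 1.0, 0.0]
wrist_force: [0.3, -0.0, -1.9]
finger_gap: 0.0147
```

View pics/c5.png

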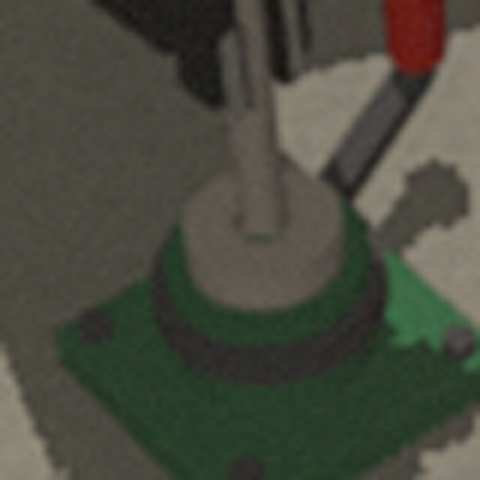

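```bash

python3 -m crank '[[[0,0,0.1],0,1],[[0,0,0.1],0,1],[[0,0,0],0,1]]'
python3 -m crank '[[[0,0,0.1],0,1],[[0,0,0.1],0,1],[[0,0,0],0,1]]'
```

```text
clock: 20.18
tcp_pos: [0.575, -0.1676, 0.3008]
orientation: [-0.001, 0.002, 1.0, 0.0]
wrist_force: [0.8, -0.8, -1.5]
finger_gap: 0.0144
clock: 20.43
tcp_pos: [0.575, -0.1675, 0.2928]
orientation: [-0.001, 0.002, 1.0, 0.0]
wrist_force: [0.3, 0.3, -2.8]
finger_gap: 0.0147
```

Going in freely (foot 18 mm deep). Down to the stop at TCP ≈ 0.2665.

```bash

python3 -m crank '[[[0,0,0.2],0,1],[[0,0,0.2],0,1],[[0,0,0.1],0,1],[[0,0,0],0,1]]'|grep -E "tcp|force"
python3 -m crank '[[[0,0,0.1],0,1],[[0,0,0.05],0,1],[[0,0,0],0,1],[[0,0,0],0,1]]'|grep -E "tcp|force"
python3 -m crank '[[[0,0,0.03],0,1],[[0,0,0.02],0,1],[[0,0,0],0,1],[[0,0,0],0,1]]'|grep -E "tcp|force"
```

```text
tcp_pos: [0.5747, -0.1674, 0.2721]
wrist_force: [-1.3, 0.4, -2.0]
tcp_pos: [0.5753, -0.1677, 0.2679]
wrist_force: [0.7, 1.6, -1.8]
tcp_pos: [0.5755, -0.1678, 0.2666]
wrist_force: [-0.7, 0.2, 2.2]
```

```bash

python3 -m crank '[[[0,0,0],0,-1],[[0,0,0],0,-1],[[0,0,0],0,-1],[[0,0,0],0,-1],[[0,0,0],0,-1]]'|grep -E "force|gap"
python3 -m crank '[[[0,0,-0.3],0,-1],[[0,0,-0.8],0,-1],[[0,0,-0.8],0,-1],[[0,0,-0.8],0,-1],[[0,0,-0.6],0,-1]]' >/dev/null
python3 -m crank '[[[0.25,0.65,0],0,-1],[[0.25,0.65,0],0,-1],[[0.26,0.66,0],0,-1],[[0.26,0.66,0],0,-1],[[0,0,0],0,-1]]'>/dev/null
python3 -m crank '[[[0,0,0],1,-1],[[0,0,0],1,-1],[[0,0,0],1,-1],[[0,0,0],1,-1],[[0,0,0],1,-1]]' >/dev/null
python3 -m crank '[[[0,0,0],1,-1],[[0,0,0],1,-1],[[0,0,0],1,-1],[[0,0,0],1,-1],[[0,0,0],1,-1]]' >/dev/null
python3 -m crank '[[[0,0,0],1,-1],[[0,0,0],1,-1],[[0,0,0],1,-1],[[0,0,0],0.8,-1],[[0,0,0],0,-1]]'
python3 - <<'E'
from h import *
c=cam('scene');P=cloud(c);H=hsv(c);x,y,z=P[...,0],P[...,1],P[...,2]
m=((H[...,0]<5)|(H[...,0]>174))&(H[...,1]>150)&(z>.045)&(z<.115)&(x<.65)&(x>.3)
for b in blobs(m,10):
    p=P[b];t=p[p[:,2]>.098];print(' knob',t.mean(0),len(t))
m=(z>.11)&(z<.17)&(x>.38)&(x<.66)&(y<-.1)
for b in blobs(m,6):
    p=P[b];t=p[p[:,2]>p[:,2].max()-.012];print(' tall',np.round(t.mean(0),4),p[:,2].max())
E
```

```text
wrist_force: [0.2, 0.3, -0.2]
finger_gap: 0.0742
clock: 23.93
tcp_pos: [0.5351, -0.063, 0.3978]
orientation: [0.0, 0.569, 0.822, -0.0]
wrist_force: [-0.1, -0.6, -0.3]
finger_gap: 0.0852
 knob [ 0.53503884 -0.06420676  0.10480135] 65
 tall [ 0.5769 -0.1707  0.1593] 0.16401516317074905
 tall [ 0.4791 -0.3396  0.1295] 0.13489223194454497
 tall [ 0.5623 -0.3533  0.1335] 0.13770561716016136
 tall [ 0.6335 -0.3557  0.1345] 0.13930080684819285
```

```bash

python3 -m crank '[[[0,0,0.5],0,-1],[[0,0,0.8],0,-1],[[0,0,0.9],0,-1],[[0,0,0.9],0,-1],[[0,0,0.6],0,-1]]' >/dev/null
python3 -m crank '[[[0,0,0.2],0,-1],[[0,0,0],0,-1],[[0,0,0],0,1],[[0,0,0],0,1],[[0,0,0],0,1]]' 40
python3 -m crank '[[[0,0,0],0,1],[[0,0,0],0,1],[[0,0,0],0,1],[[0,0,0],0,1],[[0,0,0],0,1]]' 40
python3 -m crank '[[[0,0,0],0,1],[[0,0,0],0,1],[[0,0,0],0,1]]' 40
python3 -m crank '[[[-0.01,-0.25,0],-1,1],[[-0.01,-0.25,0],-1,1],[[-0.01,-0.25,0],-1,1],[[-0.01,-0.25,0],-1,1],[[-0.01,-0.25,0],-1,1]]'
python3 -m crank '[[[-0.01,-0.25,0],-1,1],[[-0.01,-0.25,0],-1,1],[[-0.01,-0.25,0],-1,1],[[-0.01,-0.25,0],-1,1],[[-0.01,-0.25,0],-1,1]]'
python3 -m crank '[[[-0.01,-0.25,0],-1,1],[[0,-0.1,0],-0.4,1],[[0,0,0],0,1],[[0,0,0],0,1]]'
python3 -m crank '[[[0,-0.06,0],-0.2,1],[[0,-0.06,0],-0.2,1],[[0,0,0],0,1]]'
```

```text
clock: 24.82
tcp_pos: [0.5361, -0.063, 0.244]
orientation: [0.002, 0.568, 0.823, 0.001]
wrist_force: [0.3, -0.6, -0.2]
finger_gap: 0.0517
clock: 25.23
tcp_pos: [0.5332, -0.0635, 0.243]
orientation: [-0.001, 0.569, 0.823, -0.003]
wrist_force: [-10.8, -4.2, 10.1]
finger_gap: 0.0209
clock: 25.48
tcp_pos: [0.5332, -0.0635, 0.243]
orientation: [-0.001, 0.569, 0.823, -0.003]
wrist_force: [-9.4, -5.2, 10.5]
finger_gap: 0.0209
clock: 25.9
tcp_pos: [0.4931, -0.0902, 0.2431]
orientation: [0.001, 0.375, 0.927, -0.0]
wrist_force: [-0.5, 0.5, 3.7]
finger_gap: 0.0208
clock: 26.32
tcp_pos: [0.4674, -0.1324, 0.2431]
orientation: [0.001, 0.165, 0.986, -0.0]
wrist_force: [2.4, 1.4, 1.2]
finger_gap: 0.021
clock: 26.65
tcp_pos: [0.4638, -0.1459, 0.2431]
orientation: [0.001, 0.108, 0.994, -0.001]
wrist_force: [-0.2, -1.9, 6.4]
finger_gap: 0.0212
clock: 26.9
tcp_pos: [0.463, -0.1501, 0.2431]
orientation: [0.001, 0.089, 0.996, -0.0]
wrist_force: [1.0, 1.2, 5.5]
finger_gap: 0.0206
```

```bash

python3 -m crank '[[[0,-0.06,0],-0.2,1],[[0,-0.06,0],-0.2,1],[[0,0,0],0,1]]'|grep -E "tcp|force"
python3 -m crank '[[[0,-0.06,0],-0.2,1],[[0,0,0],0,1],[[0,0,0],0,1]]'|grep -E "tcp|force"
python3 -m crank '[[[0,-0.06,0],-0.2,1],[[0,0,0],0,1],[[0,0,0],0,1]]'|grep -E "tcp|force"
```

```text
tcp_pos: [0.4623, -0.1546, 0.2431]
wrist_force: [1.0, 1.2, 5.9]
tcp_pos: [0.4621, -0.1568, 0.2431]
wrist_force: [2.1, 1.0, 5.9]
tcp_pos: [0.4618, -0.1582, 0.2431]
wrist_force: [3.3, 7.7, 7.7]
```

```bash

python3 -m crank '[[[0,-0.06,0],-0.1,1],[[0,0,0],0,1],[[0,0,0],0,1]]'|grep -E "tcp|force"
python3 -m crank '[[[0,-0.06,0],-0.1,1],[[0,0,0],0,1],[[0,0,0],0,1]]'|grep -E "tcp|force"
```

```text
tcp_pos: [0.4617, -0.159, 0.243]
wrist_force: [6.0, 17.4, 8.9]
tcp_pos: [0.4615, -0.1598, 0.2429]
wrist_force: [8.6, 24.6, 10.2]
```

```bash

python3 -m crank '[[[0,0,0],0,-1],[[0,0,0],0,-1],[[0,0,0],0,-1],[[0,0,0],0,-1],[[0,0,0],0,-1]]'|grep -E "force|gap"
python3 -m crank '[[[0,0,-0.3],0,-1],[[0,0,-0.8],0,-1],[[0,0,-0.8],0,-1],[[0,0,-0.8],0,-1],[[0,0,-0.6],0,-1]]' 
python3 - <<'E'
from h import *
for n in('scene','top'):
    c=cam(n);P=cloud(c);H=hsv(c);x,y,z=P[...,0],P[...,1],P[...,2];print(n)
    v,u=np.mgrid[:480,:640]
    m=((H[...,0]<5)|(H[...,0]>174))&(H[...,1]>150)&(z>.045)&(z<.115)&(x<.65)&(x>.3)
    for b in blobs(m,10):
        p=P[b];t=p[p[:,2]>.098];print(' knob',t.mean(0),len(t))
    # tongues: rays onto plane z=.026
    o,d=ray(c,0,0);K=c['K'];E=np.array(c['extrinsics'])
    D=np.stack([(u-K[0,2])/K[0,0],-(v-K[1,2])/K[1,1],-np.ones_like(u)],-1)@E[:3,:3]
    Q=o+D*((.026-o[2])/D[...,2])[...,None]
    white=(H[...,1]<70)&(H[...,2]>110)
    inb=(Q[...,0]>.56)&(Q[...,0]<.72)&(Q[...,1]>.05)&(Q[...,1]<.35)&(z>.012)&(z<.034)
    t=white&inb&(Q[...,0]>.602)&(Q[...,0]<.630)
    for b in blobs(t,10): print(' tongue',np.round(Q[b][:,:2].mean(0),4),np.round(Q[b][:,1].min(),4),np.round(Q[b][:,1].max(),4),b.sum())
    for b in blobs(white&inb,300): print(' plate x',np.percentile(Q[b][:,0],[0.5,99.5]),'y',np.percentile(Q[b][:,1],[.5,99.5]),cv2.minAreaRect(Q[b][:,:2].astype(np.float32)))
    # slot end: white start column along slot centre lines
    for yc in(.116,.172,.228,.284):
        k=white&inb&(abs(Q[...,1]-yc)<.003); 
        if k.sum(): print('  slot end x',yc,np.sort(Q[k][:,0])[:3])
    print(bushes(c))
E
```

```text
wrist_force: [0.4, -0.3, 0.4]
finger_gap: 0.0796
clock: 28.98
tcp_pos: [0.4602, -0.1647, 0.3763]
orientation: [0.001, 0.046, 0.999, -0.001]
wrist_force: [0.5, -0.3, 0.5]
finger_gap: 0.0856
scene
 knob [ 0.46286687 -0.16011988  0.10453422] 73
 tongue [0.6166 0.3119] 0.2955 0.3286 93
 tongue [0.6166 0.256 ] 0.2387 0.2729 99
 tongue [0.6163 0.2005] 0.1827 0.2174 106
 tongue [0.6166 0.1439] 0.1276 0.1601 107
 tongue [0.6162 0.0882] 0.0716 0.1054 121
 plate x [0.5981906  0.69464849] y [0.07378381 0.32599029] ((0.6460871696472168, 0.20033925771713257), (0.10217632353305817, 0.2569475471973419), 0.7094782590866089)
  slot end x 0.116 [0.6470599  0.64869492 0.65032997]
  slot end x 0.172 [0.56001738 0.64739642 0.64907148]
  slot end x 0.228 [0.56138707 0.64774983 0.64829088]
  slot end x 0.284 [0.64747359 0.64922739 0.65098122]
[[[0.4492, 0.2398, 0.0646], np.float64(0.069), 258], [[0.4321, 0.1698, 0.0639], np.float64(0.07), 268], [[0.4387, 0.1012, 0.0639], np.float64(0.071), 287], [[0.453, 0.0206, 0.0644], np.float64(0.07), 318]]
top
 tongue [0.6158 0.3122] 0.2966 0.3259 121
 tongue [0.6163 0.2568] 0.2436 0.2703 109
 tongue [0.6157 0.2012] 0.1881 0.2146 109
 tongue [0.6166 0.1445] 0.1299 0.159 127
 tongue [0.6159 0.0888] 0.0742 0.1035 129
 plate x [0.5976501  0.69160651] y [0.07437491 0.32572539] ((0.6438896656036377, 0.20017069578170776), (0.25236427783966064, 0.09663286060094833), 89.3368148803711)
  slot end x 0.116 [0.64803413 0.64806498 0.65072119]
  slot end x 0.172 [0.64599601 0.64868203 0.64871289]
  slot end x 0.228 [0.64664369 0.64667453 0.64670537]
  slot end x 0.284 [0.64729143 0.64732227 0.64735312]
[[[0.4475, 0.0245, 0.0646], np.float64(0.071), 178], [[0.4431, 0.2447, 0.0643], np.float64(0.069), 181], [[0.4341, 0.1061, 0.0639], np.float64(0.067), 186], [[0.4272, 0.1744, 0.0642], np.float64(0.071), 180]]
```

```bash

python3 -m crank '[[[0,0,0],-1,0],[[0,0.3,0],-0.06,0],[[0.05,0.8,0],0,0],[[0.05,0.9,0],0,0],[[0.05,0.9,0],0,0]]' 40 >/dev/null
python3 -m crank '[[[0.05,0.9,0],0,0],[[0.05,0.6,0],0,0],[[0,0.28,0],0,0],[[0,0,0],0,0],[[0,0,0],0,0]]'
python3 - <<'E'
from h import *
for n in('scene','top'):
    c=cam(n);print(n,bushes(c))
E
```

```text
clock: 29.92
tcp_pos: [0.4496, 0.0238, 0.373]
orientation: [-0.001, -0.001, 1.0, -0.0]
wrist_force: [1.0, -0.5, 0.7]
finger_gap: 0.0427
scene [[[0.4492, 0.2405, 0.0643], np.float64(0.07), 257], [[0.4321, 0.1704, 0.0642], np.float64(0.071), 273], [[0.4405, 0.1001, 0.0641], np.float64(0.069), 290], [[0.4526, 0.0207, 0.0644], np.float64(0.069), 316]]
top [[[0.443, 0.2451, 0.0633], np.float64(0.069), 180], [[0.4339, 0.1093, 0.065], np.float64(0.071), 98], [[0.427, 0.1745, 0.0643], np.float64(0.069), 177]]
```

```bash

python3 -m crank '[[[0,0,0.5],0,0],[[0,0,0.8],0,0],[[0,0,0.9],0,0],[[0,0,0.9],0,0],[[0,0,0.8],0,0]]' >/dev/null
python3 -m crank '[[[0,0,0.4],0,0],[[0,0,0],0,0],[[0,0,0],0,0]]'
python3 -m crank '[[[0,0,0],0,1],[[0,0,0],0,1],[[0,0,0],0,1],[[0,0,0],0,1],[[0,0,0],0,1]]' 50
python3 -m crank '[[[0,0,0],0,1],[[0,0,-0.1],0,1],[[0,0,-0.4],0,1],[[0,0,-0.4],0,1],[[0,0,-0.1],0,1]]' 60
python3 - <<'E'
from h import *
c=cam('scene');save(c,'s6.png');cv2.imwrite('pics/c6.png',cv2.resize(cv2.imread('pics/s6.png')[160:300,230:450],None,fx=3,fy=3))
E
```

```text
clock: 30.68
tcp_pos: [0.4497, 0.022, 0.2012]
orientation: [-0.001, 0.001, 1.0, 0.0]
wrist_force: [-1.1, -0.6, -0.1]
finger_gap: 0.0427
clock: 31.1
tcp_pos: [0.4511, 0.0227, 0.2034]
orientation: [0.002, -0.0, 1.0, -0.001]
wrist_force: [0.2, -0.5, 6.6]
finger_gap: 0.0209
clock: 31.52
tcp_pos: [0.4506, 0.023, 0.2438]
orientation: [0.001, -0.001, 1.0, -0.0]
wrist_force: [1.1, -0.8, -0.9]
finger_gap: 0.0202
```

View pics/c6.png

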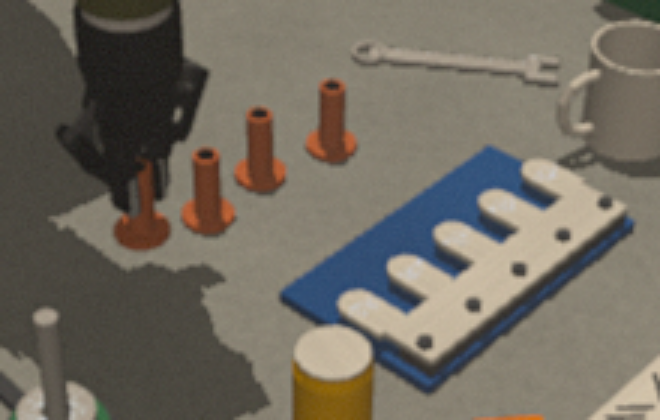

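```bash

python3 -m crank '[[[-0.5,0,0],0,1],[[-0.8,0.1,0],0,1],[[-0.8,0.5,0],0,1],[[-0.5,0.8,0],0,1],[[-0.25,0.7,0],0,1]]'
python3 -m crank '[[[0,0.25,0],0,1],[[0,0,0.1],0,1],[[0,0,0.3],0,1],[[0,0,0.1],0,1],[[0,0,0],0,1]]'
python3 -m crank '[[[0,0,0.05],0,1],[[0,0,0.05],0,1],[[0,0,0],0,1],[[0,0,0],0,1]]'
```

```text
clock: 31.98
tcp_pos: [0.5667, 0.1077, 0.241]
orientation: [0.001, 0.001, 1.0, 0.0]
wrist_force: [0.7, -0.1, -1.1]
finger_gap: 0.0204
clock: 32.4
tcp_pos: [0.5624, 0.1163, 0.2199]
orientation: [-0.002, -0.0, 1.0, -0.0]
wrist_force: [-0.3, -0.2, -2.5]
finger_gap: 0.0205
clock: 32.73
tcp_pos: [0.5641, 0.1166, 0.2182]
orientation: [0.0, -0.0, 1.0, -0.0]
wrist_force: [0.8, 0.6, -2.0]
finger_gap: 0.0206
```

```bash

for i in 1; do python3 -m crank '[[[0,0,0.05],0,1],[[0,0,0],0,1],[[0,0,0],0,1]]'|grep -E "tcp|force"; done
python3 -m crank '[[[0,0,0.04],0,1],[[0,0,0],0,1],[[0,0,0],0,1]]'|grep -E "tcp|force"
python3 -m crank '[[[0,0,0.03],0,1],[[0,0,0],0,1],[[0,0,0],0,1]]'|grep -E "tcp|force"
```

```text
tcp_pos: [0.564, 0.1169, 0.2159]
wrist_force: [-0.5, -0.0, -1.2]
tcp_pos: [0.564, 0.117, 0.2141]
wrist_force: [0.8, 0.6, -1.5]
tcp_pos: [0.5641, 0.1171, 0.2135]
wrist_force: [-1.1, 0.1, 1.9]
```

```bash

python3 -m crank '[[[-0.2,-0.01,-0.03],0,1],[[-0.3,0,0],0,1],[[-0.3,0,0],0,1],[[0,0,0],0,1]]'
python3 -m crank '[[[-0.3,0,0],0,1],[[-0.3,0,0],0,1],[[-0.2,0,0],0,1],[[0,0,0],0,1],[[0,0,0],0,1]]'
python3 -m crank '[[[-0.1,0,0],0,1],[[0,0,0],0,1],[[0,0,0],0,1]]'
```

```text
clock: 33.82
tcp_pos: [0.5987, 0.1164, 0.2144]
orientation: [0.002, -0.0, 1.0, -0.0]
wrist_force: [0.8, 0.2, -2.0]
finger_gap: 0.0205
clock: 34.23
tcp_pos: [0.628, 0.1166, 0.2138]
orientation: [-0.0, -0.0, 1.0, -0.0]
wrist_force: [-0.2, -0.1, -1.7]
finger_gap: 0.0204
clock: 34.48
tcp_pos: [0.6318, 0.1167, 0.2143]
orientation: [-0.0, -0.0, 1.0, -0.0]
wrist_force: [0.0, -0.2, -1.8]
finger_gap: 0.0207
```

```bash

python3 -m crank '[[[-0.05,0,0],0,1],[[0,0,0],0,1],[[0,0,0],0,1]]'|grep -E "tcp|force"
python3 -m crank '[[[-0.05,0,0],0,1],[[0,0,0],0,1],[[0,0,0],0,1]]'|grep -E "tcp|force"
python3 -m crank '[[[-0.04,0,0],0,1],[[0,0,0],0,1],[[0,0,0],0,1]]'|grep -E "tcp|force"
```

```text
tcp_pos: [0.634, 0.1167, 0.2143]
wrist_force: [0.4, 0.9, -1.9]
tcp_pos: [0.6362, 0.1166, 0.2143]
wrist_force: [-0.0, -0.2, -2.2]
tcp_pos: [0.6377, 0.1166, 0.2142]
wrist_force: [-0.5, -0.4, -1.7]
```

```bash

python3 -m crank '[[[-0.04,0,0],0,1],[[0,0,0],0,1],[[0,0,0],0,1]]'|grep -E "tcp|force"
python3 -m crank '[[[-0.04,0,0],0,1],[[0,0,0],0,1],[[0,0,0],0,1]]'|grep -E "tcp|force"
python3 -m crank '[[[-0.04,0,0],0,1],[[0,0,0],0,1],[[0,0,0],0,1]]'|grep -E "tcp|force"
```

```text
tcp_pos: [0.6393, 0.1166, 0.2143]
wrist_force: [-0.6, -0.2, -1.4]
tcp_pos: [0.6402, 0.1167, 0.2141]
wrist_force: [-3.3, 0.4, 0.8]
tcp_pos: [0.6409, 0.1167, 0.2139]
wrist_force: [-6.4, 0.4, 2.6]
```

```bash

python3 -m crank '[[[0,0,0.02],0,1],[[-0.03,0,0],0,1],[[-0.02,0,0],0,1],[[0,0,0],0,1]]'|grep -E "tcp|force"
python3 -m crank '[[[0,0,0],0,0.05],[[0,0,0],0,0.05],[[0,0,0],0,0.05],[[0,0,0],0,0.05],[[0,0,0],0,0.05]]'|grep -E "tcp|force|gap"
python3 -m crank '[[[0,0,-0.4],0,0.05],[[0,0,-0.8],0,0.05],[[0,0,-0.9],0,0.05],[[0,0,-0.9],0,0.05],[[0,0,-0.3],0,0.05]]' >/dev/null
python3 -m crank '[[[0.8,0,0],0,0],[[0.9,0,0],0,0],[[0.9,0,0],0,0],[[0.9,0,0],0,0],[[0.9,0,0],0,0]]'
python3 - <<'E'
from h import *
for n in('scene','top'):
    c=cam(n);P=cloud(c);H=hsv(c);print(n,bushes(c))
    m=(H[...,0]>3)&(H[...,0]<15)&(H[...,1]>110)&(P[...,2]>.03)&(P[...,2]<.09)&(P[...,0]<.69)&(P[...,0]>.59)&(P[...,1]>.05)
    for b in blobs(m,20): 
        p=P[b];t=p[p[:,2]>p[:,2].max()-.013];print('  seated',t.mean(0),p[:,2].max())
E
```

```text
tcp_pos: [0.6417, 0.1167, 0.2137]
wrist_force: [-13.4, 0.1, 9.9]
tcp_pos: [0.645, 0.1166, 0.2137]
wrist_force: [0.6, 0.1, -0.2]
finger_gap: 0.0407
clock: 37.57
tcp_pos: [0.467, 0.1164, 0.3454]
orientation: [0.0, -0.0, 1.0, -0.0]
wrist_force: [0.6, -0.6, -0.0]
finger_gap: 0.0425
scene [[[0.4484, 0.2404, 0.0641], np.float64(0.07), 259], [[0.4317, 0.1708, 0.0636], np.float64(0.069), 270], [[0.4396, 0.1016, 0.0639], np.float64(0.069), 292]]
  seated [0.64109841 0.11115471 0.07337688] 0.07926030024131978
top []
  seated [0.63368847 0.11659172 0.07498801] 0.08154251111638783
```

```bash

python3 -m crank '[[[0.4,-0.15,0.2],0,0],[[0.35,-0.17,0.6],0,0],[[0,0,0.9],0,0],[[0,0,0.9],0,0],[[0,0,0.6],0,0]]' 
python3 -m crank '[[[0,0,0.32],0,0],[[0,0,0],0,0],[[0,0,0],0,0],[[0,0,0],0,1],[[0,0,0],0,1]]' 60
python3 -m crank '[[[0,0,0],0,1],[[0,0,0],0,1],[[0,0,0],0,1],[[0,0,0],0,1]]'
python3 -m crank '[[[0,0,-0.2],0,1],[[0,0,-0.5],0,1],[[0,0,-0.3],0,1],[[0,0,0],0,1]]'
```

```text
clock: 38.08
tcp_pos: [0.4382, 0.1035, 0.2155]
orientation: [0.0, -0.0, 1.0, -0.0]
wrist_force: [0.6, -1.2, -0.9]
finger_gap: 0.0427
clock: 38.5
tcp_pos: [0.4397, 0.1038, 0.2061]
orientation: [0.002, -0.0, 1.0, 0.0]
wrist_force: [0.1, 0.9, 0.5]
finger_gap: 0.0203
clock: 38.83
tcp_pos: [0.4395, 0.1038, 0.206]
orientation: [0.002, -0.0, 1.0, 0.0]
wrist_force: [0.7, 0.7, 6.8]
finger_gap: 0.0206
clock: 39.17
tcp_pos: [0.4392, 0.1037, 0.247]
orientation: [0.002, -0.0, 1.0, -0.0]
wrist_force: [0.2, 0.4, -1.8]
finger_gap: 0.0204
```

```bash

python3 -m crank '[[[-0.5,0,0],0,1],[[-0.8,0,0],0,1],[[-0.8,0.3,0],0,1],[[-0.7,0.6,0],0,1],[[-0.35,0.6,0],0,1]]' >/dev/null
python3 -m crank '[[[0,0.2,0],0,1],[[0,0,0.3],0,1],[[0,0,0.3],0,1],[[0,0,0],0,1],[[0,0,0],0,1]]'
python3 -m crank '[[[0,0,0.07],0,1],[[0,0,0],0,1],[[0,0,0],0,1]]'|grep -E "tcp|force"
python3 -m crank '[[[0,0,0.04],0,1],[[0,0,0],0,1],[[0,0,0],0,1]]'|grep -E "tcp|force"
python3 -m crank '[[[0,0,0.03],0,1],[[0,0,0],0,1],[[0,0,0],0,1]]'|grep -E "tcp|force"
```

```text
clock: 40.0
tcp_pos: [0.5631, 0.1716, 0.2193]
orientation: [-0.002, -0.0, 1.0, -0.0]
wrist_force: [0.3, 0.9, -1.4]
finger_gap: 0.0206
tcp_pos: [0.5645, 0.1716, 0.2184]
wrist_force: [0.8, -0.4, -2.2]
tcp_pos: [0.5644, 0.1717, 0.2165]
wrist_force: [-0.2, -0.7, -2.9]
tcp_pos: [0.5645, 0.1718, 0.2161]
wrist_force: [-2.1, -0.6, 5.5]
```

```bash

python3 -m crank '[[[-0.1,0.02,-0.05],0,1],[[-0.3,0,0],0,1],[[-0.3,0,0],0,1],[[0,0,0],0,1]]'|grep -E "tcp|force"
python3 -m crank '[[[-0.3,0,0],0,1],[[-0.3,0,0],0,1],[[-0.3,0,0],0,1],[[0,0,0],0,1],[[0,0,0],0,1]]'|grep -E "tcp|force"
python3 -m crank '[[[-0.1,0,0],0,1],[[-0.05,0,0],0,1],[[0,0,0],0,1],[[0,0,0],0,1]]'|grep -E "tcp|force"
python3 -m crank '[[[-0.06,0,0],0,1],[[0,0,0],0,1],[[0,0,0],0,1]]'|grep -E "tcp|force"
python3 -m crank '[[[-0.05,0,0],0,1],[[0,0,0],0,1],[[0,0,0],0,1]]'|grep -E "tcp|force"
```

```text
tcp_pos: [0.5947, 0.1726, 0.2172]
wrist_force: [0.5, -0.0, -1.4]
tcp_pos: [0.6282, 0.1725, 0.2165]
wrist_force: [-0.6, -0.6, -1.6]
tcp_pos: [0.6341, 0.1727, 0.2171]
wrist_force: [0.4, 0.6, -1.3]
tcp_pos: [0.6369, 0.1726, 0.2172]
wrist_force: [-0.7, 0.5, -1.8]
tcp_pos: [0.6389, 0.1726, 0.2171]
wrist_force: [-0.6, -0.0, -2.3]
```

```bash

python3 -m crank '[[[-0.05,0,0],0,1],[[0,0,0],0,1],[[0,0,0],0,1]]'|grep -E "tcp|force"
python3 -m crank '[[[-0.05,0,0],0,1],[[0,0,0],0,1],[[0,0,0],0,1]]'|grep -E "tcp|force"
python3 -m crank '[[[-0.05,0,0],0,1],[[0,0,0],0,1],[[0,0,0],0,1]]'|grep -E "tcp|force"
```

```text
tcp_pos: [0.6409, 0.1726, 0.217]
wrist_force: [0.3, -0.0, -1.5]
tcp_pos: [0.6423, 0.1727, 0.2169]
wrist_force: [-3.0, 1.1, -0.2]
tcp_pos: [0.6432, 0.1727, 0.2167]
wrist_force: [-8.0, 0.2, 2.1]
```

```bash

python3 -m crank '[[[0,0,0.02],0,1],[[-0.03,0,0],0,1],[[-0.02,0,0],0,1],[[0,0,0],0,1]]'|grep -E "tcp|force"
python3 -m crank '[[[0,0,0],0,0.05],[[0,0,0],0,0.05],[[0,0,0],0,0.05],[[0,0,0],0,0.05],[[0,0,0],0,0.05]]'|grep -E "tcp|force|gap"
python3 -m crank '[[[0,0,-0.4],0,0.05],[[0,0,-0.8],0,0.05],[[0,0,-0.9],0,0.05],[[0,0,-0.9],0,0.05],[[0,0,-0.3],0,0.05]]' >/dev/null
python3 -m crank '[[[0.8,0,0],0,0],[[0.9,0,0],0,0],[[0.9,0,0],0,0],[[0.9,0,0],0,0],[[0.9,0,0],0,0]]'
python3 - <<'E'
from h import *
for n in('scene','top'):
    c=cam(n);P=cloud(c);H=hsv(c);print(n,bushes(c))
    m=(H[...,0]>3)&(H[...,0]<15)&(H[...,1]>110)&(P[...,2]>.03)&(P[...,2]<.09)&(P[...,0]<.69)&(P[...,0]>.59)&(P[...,1]>.05)
    for b in blobs(m,20): 
        p=P[b];t=p[p[:,2]>p[:,2].max()-.013];print('  seated',t.mean(0),p[:,2].max())
E
```

```text
tcp_pos: [0.6439, 0.1727, 0.2163]
wrist_force: [-13.0, 0.3, 8.6]
tcp_pos: [0.6473, 0.1726, 0.2165]
wrist_force: [-0.3, -0.4, -0.2]
finger_gap: 0.0405
clock: 44.67
tcp_pos: [0.4693, 0.1723, 0.3482]
orientation: [0.0, -0.0, 1.0, 0.0]
wrist_force: [-0.2, 0.1, 0.5]
finger_gap: 0.0426
scene [[[0.4479, 0.2407, 0.064], np.float64(0.069), 268], [[0.4325, 0.1698, 0.065], np.float64(0.071), 273]]
  seated [0.64128304 0.16729905 0.07330304] 0.0789406192645309
  seated [0.6419216  0.11137923 0.07326129] 0.07891364007121801
top [[None, np.float64(0.016), 59]]
  seated [0.63427254 0.17161954 0.07344998] 0.08025860840925599
  seated [0.6338017  0.11694051 0.0736788 ] 0.07931373621919671
```

```bash

python3 -m crank '[[[0.5,0,0.2],0,0],[[0.53,0,0.6],0,0],[[0,0,0.9],0,0],[[0,0,0.9],0,0],[[0,0,0.6],0,0]]' >/dev/null
python3 -m crank '[[[0,0,0.37],0,0],[[0,0,0],0,0],[[0,0,0],0,0],[[0,0,0],0,1],[[0,0,0],0,1]]' 60
python3 -m crank '[[[0,0,0],0,1],[[0,0,0],0,1],[[0,0,0],0,1],[[0,0,0],0,1]]'
python3 -m crank '[[[0,0,-0.2],0,1],[[0,0,-0.5],0,1],[[0,0,-0.3],0,1],[[0,0,0],0,1]]'
```

```text
clock: 45.6
tcp_pos: [0.4309, 0.1727, 0.207]
orientation: [0.002, -0.0, 1.0, 0.0]
wrist_force: [0.1, 0.7, -0.3]
finger_gap: 0.0206
clock: 45.93
tcp_pos: [0.4307, 0.1727, 0.2069]
orientation: [0.002, -0.0, 1.0, 0.0]
wrist_force: [0.6, 0.3, 7.6]
finger_gap: 0.02
clock: 46.27
tcp_pos: [0.4303, 0.1727, 0.2479]
orientation: [0.002, -0.0, 1.0, 0.0]
wrist_force: [0.7, -0.2, -1.4]
finger_gap: 0.0206
```

```bash

python3 -m crank '[[[-0.5,0,0],0,1],[[-0.8,0,0],0,1],[[-0.8,0,0],0,1],[[-0.8,0.4,0],0,1],[[-0.47,0.6,0],0,1]]' >/dev/null
python3 -m crank '[[[0,0.4,0],0,1],[[0,0,0.3],0,1],[[0,0,0.3],0,1],[[0,0,0],0,1],[[0,0,0],0,1]]'
python3 -m crank '[[[0,0,0.08],0,1],[[0,0,0],0,1],[[0,0,0],0,1]]'|grep -E "tcp|force"
python3 -m crank '[[[0,0,0.04],0,1],[[0,0,0],0,1],[[0,0,0],0,1]]'|grep -E "tcp|force"
```

```text
clock: 47.1
tcp_pos: [0.5634, 0.2284, 0.2199]
orientation: [-0.002, -0.0, 1.0, -0.001]
wrist_force: [-0.1, 0.9, -1.3]
finger_gap: 0.0202
tcp_pos: [0.5645, 0.2284, 0.2187]
wrist_force: [-0.3, 0.8, -1.3]
tcp_pos: [0.5645, 0.2285, 0.217]
wrist_force: [0.2, -0.4, -1.0]
```

```bash

python3 -m crank '[[[-0.1,0,-0.025],0,1],[[-0.3,0,0],0,1],[[-0.3,0,0],0,1],[[0,0,0],0,1]]'|grep -E "tcp|force"
python3 -m crank '[[[-0.3,0,0],0,1],[[-0.3,0,0],0,1],[[-0.3,0,0],0,1],[[0,0,0],0,1],[[0,0,0],0,1]]'|grep -E "tcp|force"
python3 -m crank '[[[-0.1,0,0],0,1],[[-0.08,0,0],0,1],[[0,0,0],0,1],[[0,0,0],0,1]]'|grep -E "tcp|force"
python3 -m crank '[[[-0.05,0,0],0,1],[[0,0,0],0,1],[[0,0,0],0,1]]'|grep -E "tcp|force"
python3 -m crank '[[[-0.05,0,0],0,1],[[0,0,0],0,1],[[0,0,0],0,1]]'|grep -E "tcp|force"
python3 -m crank '[[[-0.05,0,0],0,1],[[0,0,0],0,1],[[0,0,0],0,1]]'|grep -E "tcp|force"
```

```text
tcp_pos: [0.5946, 0.2285, 0.2181]
wrist_force: [0.9, -0.1, -0.8]
tcp_pos: [0.6282, 0.2285, 0.2174]
wrist_force: [-0.4, -0.8, -1.6]
tcp_pos: [0.6354, 0.2287, 0.2177]
wrist_force: [-0.2, 0.3, -2.1]
tcp_pos: [0.6376, 0.2287, 0.2177]
wrist_force: [-0.4, -0.1, -1.0]
tcp_pos: [0.6397, 0.2286, 0.2177]
wrist_force: [-0.1, -0.2, -1.8]
tcp_pos: [0.641, 0.2287, 0.2175]
wrist_force: [-3.1, -0.2, -0.4]
```

```bash

python3 -m crank '[[[-0.04,0,0],0,1],[[0,0,0.02],0,1],[[-0.04,0,0],0,1],[[-0.02,0,0],0,1],[[0,0,0],0,1]]'|grep -E "tcp|force"
python3 -m crank '[[[0,0,0],0,0.05],[[0,0,0],0,0.05],[[0,0,0],0,0.05],[[0,0,0],0,0.05],[[0,0,0],0,0.05]]'|grep -E "tcp|force|gap"
python3 -m crank '[[[0,0,-0.4],0,0.05],[[0,0,-0.8],0,0.05],[[0,0,-0.9],0,0.05],[[0,0,-0.9],0,0.05],[[0,0,-0.3],0,0.05]]' >/dev/null
python3 -m crank '[[[0.8,0,0],0,0],[[0.9,0,0],0,0],[[0.9,0,0],0,0],[[0.9,0,0],0,0],[[0.9,0,0],0,0]]'
python3 - <<'E'
from h import *
for n in('scene','top'):
    c=cam(n);P=cloud(c);H=hsv(c);print(n,bushes(c))
    m=(H[...,0]>3)&(H[...,0]<15)&(H[...,1]>110)&(P[...,2]>.03)&(P[...,2]<.09)&(P[...,0]<.69)&(P[...,0]>.59)&(P[...,1]>.05)
    for b in blobs(m,20): 
        p=P[b];t=p[p[:,2]>p[:,2].max()-.013];print('  seated',t.mean(0),p[:,2].max())
E
```

```text
tcp_pos: [0.6427, 0.2288, 0.2172]
wrist_force: [-13.1, 0.1, 9.1]
tcp_pos: [0.646, 0.2286, 0.217]
wrist_force: [-0.3, 0.2, 0.4]
finger_gap: 0.0409
clock: 51.1
tcp_pos: [0.4681, 0.2283, 0.3488]
orientation: [0.0, -0.0, 1.0, 0.0]
wrist_force: [-0.2, 0.1, 0.7]
finger_gap: 0.0428
scene [[[0.4807, 0.227, 0.0641], np.float64(0.069), 271]]
  seated [0.64140425 0.22329747 0.07265272] 0.07797188243955268
  seated [0.64167075 0.16720878 0.07279328] 0.07803547353517873
  seated [0.64143766 0.11070364 0.07245972] 0.07791212304618392
top [[[0.4824, 0.2275, 0.0633], np.float64(0.066), 75]]
  seated [0.6347101  0.22688566 0.07288782] 0.078088131176599
  seated [0.63455317 0.17132909 0.07372257] 0.07874575922886534
  seated [0.63364364 0.11612226 0.07442105] 0.07987006088739393
```

```bash

python3 -m crank '[[[-0.2,0.01,0],0,0],[[0,0,0.6],0,0],[[0,0,0.9],0,0],[[0,0,0.9],0,0],[[0,0,0.7],0,0]]' >/dev/null
python3 -m crank '[[[0,0,0.47],0,0],[[0,0,0],0,0],[[0,0,0],0,0],[[0,0,0],0,1],[[0,0,0],0,1]]' 60
python3 -m crank '[[[0,0,0],0,1],[[0,0,0],0,1],[[0,0,0],0,1],[[0,0,0],0,1]]'
python3 -m crank '[[[0,0,-0.2],0,1],[[0,0,-0.5],0,1],[[0,0,-0.3],0,1],[[0,0,0],0,1]]'
python3 -c "
from h import *
c=cam('scene');save(c,'s7.png');cv2.imwrite('pics/c7.png',cv2.resize(cv2.imread('pics/s7.png')[160:300,260:450],None,fx=3,fy=3))"
```

```text
clock: 52.03
tcp_pos: [0.4794, 0.2294, 0.2079]
orientation: [0.002, -0.0, 1.0, 0.001]
wrist_force: [0.2, 1.0, -1.4]
finger_gap: 0.0201
clock: 52.37
tcp_pos: [0.4789, 0.2293, 0.2078]
orientation: [0.002, -0.0, 1.0, 0.001]
wrist_force: [2.9, 0.2, 6.1]
finger_gap: 0.0207
clock: 52.7
tcp_pos: [0.4779, 0.229, 0.2484]
orientation: [0.001, -0.0, 1.0, 0.0]
wrist_force: [0.8, -0.4, -2.0]
finger_gap: 0.0204
```

View pics/c7.png

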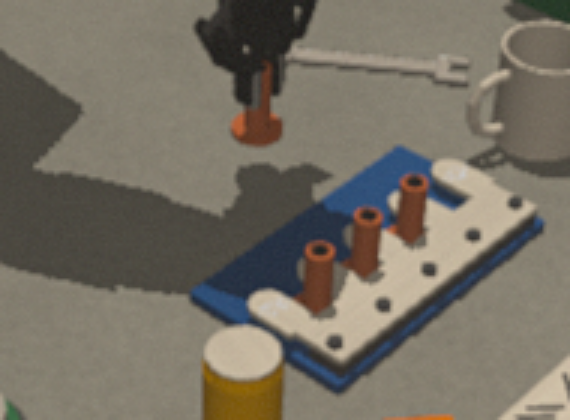

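Three bushes stand home in slots 0–2 (crop (320,275), (368,240), (413,210)); the knocked fourth hangs upright in the gripper at (257,110). Slot 3 next.

```bash

python3 -m crank '[[[-0.4,0.2,0],0,1],[[-0.7,0.4,0],0,1],[[-0.7,0.5,0],0,1],[[-0.38,0.29,0],0,1],[[0,0,0],0,1]]' >/dev/null
python3 -m crank '[[[0,0,0.3],0,1],[[0,0,0.3],0,1],[[0,0,0],0,1],[[0,0,0],0,1]]'|grep -E "tcp|force"
python3 -m crank '[[[0,0,0.08],0,1],[[0,0,0],0,1],[[0,0,0],0,1]]'|grep -E "tcp|force"
python3 -m crank '[[[0,0,0.04],0,1],[[0,0,0],0,1],[[0,0,0],0,1]]'|grep -E "tcp|force"
```

```text
tcp_pos: [0.5633, 0.284, 0.2204]
wrist_force: [-0.3, -0.0, -1.6]
tcp_pos: [0.5646, 0.2845, 0.2192]
wrist_force: [0.0, 0.3, -0.9]
tcp_pos: [0.5649, 0.2846, 0.2178]
wrist_force: [0.4, -0.1, 0.6]
```

```bash

python3 -m crank '[[[-0.1,0,-0.025],0,1],[[-0.3,0,0],0,1],[[-0.3,0,0],0,1],[[0,0,0],0,1]]'|grep -E "tcp|force"
python3 -m crank '[[[-0.3,0,0],0,1],[[-0.3,0,0],0,1],[[-0.3,0,0],0,1],[[0,0,0],0,1],[[0,0,0],0,1]]'|grep -E "tcp|force"
python3 -m crank '[[[-0.1,0,0],0,1],[[-0.08,0,0],0,1],[[0,0,0],0,1],[[0,0,0],0,1]]'|grep -E "tcp|force"
python3 -m crank '[[[-0.05,0,0],0,1],[[0,0,0],0,1],[[0,0,0],0,1]]'|grep -E "tcp|force"
python3 -m crank '[[[-0.05,0,0],0,1],[[0,0,0],0,1],[[0,0,0],0,1]]'|grep -E "tcp|force"
python3 -m crank '[[[-0.05,0,0],0,1],[[0,0,0],0,1],[[0,0,0],0,1]]'|grep -E "tcp|force"
```

```text
tcp_pos: [0.5949, 0.2845, 0.2185]
wrist_force: [0.5, 0.4, -1.7]
tcp_pos: [0.6286, 0.2845, 0.2179]
wrist_force: [0.2, -0.3, -2.2]
tcp_pos: [0.6358, 0.2847, 0.2183]
wrist_force: [1.3, -0.6, -1.6]
tcp_pos: [0.6379, 0.2847, 0.2183]
wrist_force: [-0.4, 0.1, -1.7]
tcp_pos: [0.64, 0.2846, 0.2182]
wrist_force: [0.3, 0.3, -2.0]
tcp_pos: [0.6412, 0.2847, 0.2181]
wrist_force: [-4.2, 0.7, 0.8]
```

```bash

python3 -m crank '[[[-0.04,0,0],0,1],[[0,0,0.02],0,1],[[-0.04,0,0],0,1],[[-0.02,0,0],0,1],[[0,0,0],0,1]]'|grep -E "tcp|force"
python3 -m crank '[[[0,0,0],0,0.05],[[0,0,0],0,0.05],[[0,0,0],0,0.05],[[0,0,0],0,0.05],[[0,0,0],0,0.05]]'|grep -E "tcp|force|gap"
python3 -m crank '[[[0,0,-0.4],0,0.05],[[0,0,-0.8],0,0.05],[[0,0,-0.9],0,0.05],[[0,0,-0.9],0,0.05],[[0,0,-0.6],0,0.05]]' >/dev/null
python3 -m crank '[[[0.8,0,0],0,0],[[0.9,0,0],0,0],[[0.9,0,0],0,0],[[0.9,0,0],0,0],[[0.9,0,0],0,0]]' >/dev/null
python3 -m crank '[[[0.8,-0.4,0],0,0],[[0,-0.4,0],0,0],[[0,0,0],0,0],[[0,0,0],0,0]]'
python3 - <<'E'
from h import *
ims=[]
for n in('scene','top'):
    c=cam(n);save(c,n+'9.png');P=cloud(c);H=hsv(c);print(n)
    x,y,z=P[...,0],P[...,1],P[...,2]
    m=(H[...,0]>3)&(H[...,0]<15)&(H[...,1]>110)&(z>.03)&(z<.09)&(x<.69)&(x>.59)&(y>.05)
    for b in blobs(m,20): 
        p=P[b];t=p[p[:,2]>p[:,2].max()-.013];print('  seated',t.mean(0),p[:,2].max())
    m=((H[...,0]<5)|(H[...,0]>174))&(H[...,1]>150)&(z>.045)&(z<.115)&(x<.65)&(x>.3)
    for b in blobs(m,10):
        p=P[b];t=p[p[:,2]>.098];print(' knob',t.mean(0))
    m=(z>.1)&(z<.17)&(x>.38)&(x<.66)&(y<-.1)
    for b in blobs(m,6):
        p=P[b];t=p[p[:,2]>p[:,2].max()-.012];print(' tall',np.round(t.mean(0),4),p[:,2].max())
E
```

```text
tcp_pos: [0.6429, 0.2848, 0.2181]
wrist_force: [-15.4, -1.0, 11.8]
tcp_pos: [0.6464, 0.2845, 0.2176]
wrist_force: [-1.0, 0.7, 0.2]
finger_gap: 0.0405
clock: 57.83
tcp_pos: [0.4382, 0.2523, 0.3622]
orientation: [0.001, 0.0, 1.0, 0.0]
wrist_force: [0.7, 0.2, 1.0]
finger_gap: 0.0426
scene
  seated [0.64080132 0.28002197 0.07330186] 0.07887327402545624
  seated [0.64135506 0.22331278 0.07243388] 0.07844188705726826
  seated [0.64100235 0.16720688 0.0728993 ] 0.07846510490464408
  seated [0.63982716 0.11291914 0.07326852] 0.0787968077593096
 knob [ 0.46309637 -0.1603271   0.10492153]
 tall [ 0.4613 -0.1601  0.1054] 0.11222293413892352
 tall [ 0.5772 -0.1709  0.1591] 0.163862469887511
 tall [ 0.4791 -0.3401  0.1295] 0.13478608648673623
 tall [ 0.5621 -0.3532  0.1334] 0.1384924969080515
 tall [ 0.634  -0.3557  0.1337] 0.1379116920041253
top
  seated [0.63529328 0.28296202 0.07433949] 0.08052888784111759
  seated [0.63512018 0.22721644 0.07345732] 0.0813839895692142
  seated [0.63414656 0.17129416 0.07377514] 0.07955559548945366
  seated [0.63364513 0.11676669 0.0739309 ] 0.07859180867209938
 knob [ 0.45786556 -0.15535085  0.10501099]
 tall [ 0.6302 -0.3521  0.134 ] 0.1399535254222184
 tall [ 0.573  -0.1665  0.1599] 0.16582453813117728
 tall [ 0.5589 -0.35    0.134 ] 0.139769847098454
 tall [ 0.4748 -0.3358  0.1302] 0.13452866823519455
 tall [ 0.4573 -0.1559  0.1051] 0.10966640976822549
```

View pics/scene9.png

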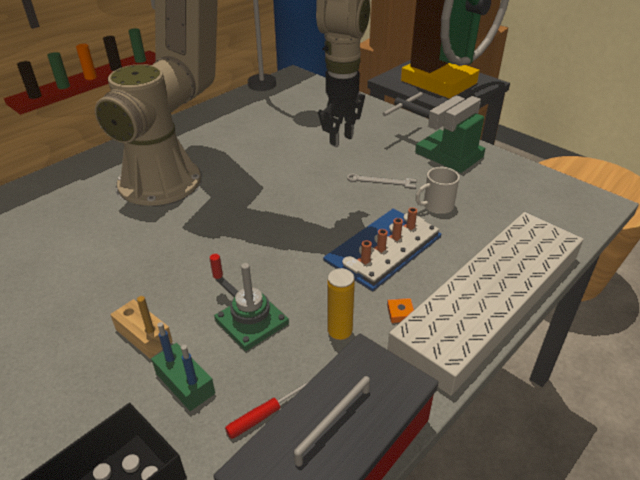

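View pics/top9.png

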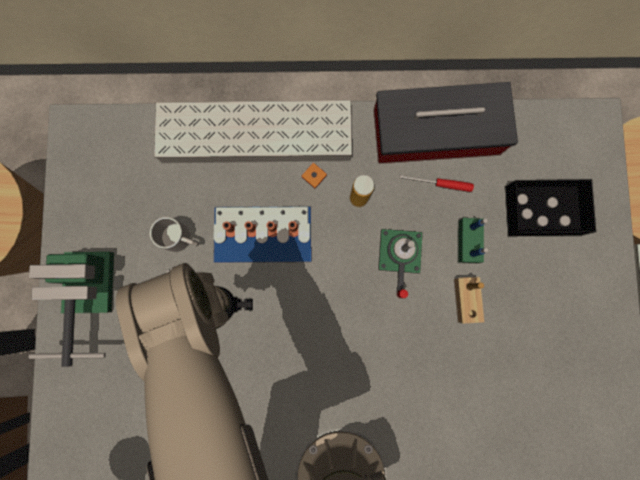

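Scene view: all four bushes upright in the slots (365,253) to (412,220), steel bar in the collet (248,280), lever closed with its knob at (216,265), both blue axles in the green block. The top view agrees, with the rest untouched. Handing in.

```bash
python3 -c "
from h import *
print(env.get_state()['clock'],env.hand_in())"
```

```text
the job is handed in; nothing more can be done
57.9333 None
```

The changeover is finished and handed in at 57.9 s of robot time.

**What I did, in order:**
1. Gripped the knob and swung the lever open until it hit its end stop, about 1.1 rad.
2. Moved the finished blue axle to the empty hole of the green block.
3. Fed the steel bar down the collet until it touched the depth stop.
4. Swung the lever closed against its stop, pushing to about 25 N.
5. Slid all four copper bushes into slots 0 to 3, pressing each against the slot end at about 13 to 15 N. The fourth bush was knocked about 35 mm aside during the run, so I located it again before gripping it.

**Last checks, from both cameras and the two pictures:**
- **Axle:** its top is level with the earlier axle, so it is right down.
- **Bar:** its top reads about 159 mm against 160 mm expected on the stop.
- **Lever:** the knob sits about 1 mm further closed than where it started.
- **Bushes:** all four are upright with tops near 74 mm. They lie in line to within about 2 mm, with the flanges under the plate.
- **Other rods and tools:** they look undisturbed.

**Disagreements:** the two cameras differ by about 4 to 7 mm on the same points, mainly because each sees a different side of the object. The slot ends were met about 5 mm beyond the x position I had estimated, so I judged "home" by contact force, not by position. In the last scene-camera reading, bush 0 had moved about 1.5 mm from the earlier ones, while the top camera showed no change. I took that as noise and did not press it again.

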